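# Close and preheat the wafer iron

## Robot

A 7-joint arm with a two-finger parallel gripper is mounted at the origin on the work surface. World frame = base frame: x ahead of the robot, y to its left, z up, the work surface at z = 0. Lengths are in m, angles in rad, forces in N, time in s.
With the tool pointing down it reaches from about 0.425 to 0.925 m from the base axis. Payload 6.8 kg.
Tool frame: the origin (TCP) lies at the very end of the fingers, on their centre line; the grasp point (between the pads) lies 19 mm behind it; y points along the fingers, x is the direction in which the jaws open and shut, and the axes are right-handed (so a half turn about y gives the same grasp; the last joint's range is limited). The gripper opens to 85 mm and grips with 20 to 120 N. Pads are 22 mm wide; open, the fingers measure 114 mm over their backs; the gripper's body (76 mm by 85 mm) begins 54 mm behind the grasp point. The pads swing forward as they close: fully open they stand 13 mm farther back than shut.
Start: joints at [1.077, 0.477, 0.022, 1.555, -0.011, 1.109, -0.083], TCP at [0.254, -0.625, 0.231] pointing down, gripper open.
Joint ranges: [-2.96, 2.96], [-0.34, 2.1], [-1.41, 1.46], [0.24, 2.44], [-1.37, 4.51], [0.17, 1.92], [-2.96, 2.96]. Speed limits (rad/s): [2.39, 2.39, 3.14, 3.14, 3.14, 3.14, 3.14].

## Interface

Orientations are given as a rotation vector (axis times angle).
In Python, from bench import r, imaging gives the robot as it stands.
- The arm moves only by the shell command python3 -m jog 'ROWS' [FORCE]. ROWS is text: rows parted by semicolons, each of 7 numbers parted by spaces: the turn, a rotation vector about the tool's x, y, z in degrees, then the shift along the tool's x, y, z in mm, then the opening, from 0 (shut) to 1 (fully open). A call has exactly 5 rows; each row shifts and turns the commanded pose from where the row before left it, along the tool's axes as they then stand; what a row does not reach is not made up. A row lasts 1/12 s, in which the tool goes at most 41.7 mm and 7.16 degrees, less where a joint would pass 70% of its speed; a pose out of reach is approached as far as the arm can. A call with a gripper value outside its range is refused whole. The fingers move at their own pace and stop on an object; FORCE is the grip in N (left out, the last holds). Time passes only in rows, so rows that do not move let the fingers close, or fill a call up. It gives the time, the measured TCP pose, the force and the opening at its end, in the units of the state.
- r.get_obs(): the state, without advancing time (a new reading comes with each control period).
- imaging.grab_frame(name): name is "scene" or "side" or "wrist"; returns a dict with "color" (420x560x3 uint8, red, green, blue), "z_map" (420x560 float32, m along the optical axis (not along the pixel's ray), 0 where there is no reading), "fx", "fy", "cx", "cy" (pixels), "world_to_cam" (4x4, takes a point from world to camera coordinates); the wrist camera has in their place "hand_eye" (4x4, takes a point from camera to tool coordinates, whose origin is the TCP and whose axes are the tool frame's). Camera axes: x right, y up, looking along -z (the intrinsics and any distortion apply to the point x, -y, -z); pixel columns grow to the right and rows downward; lengths in m; the calibration is good to about 2 mm. A picture is of the moment at which its call begins: read the wrist's pose just before it.
- r.hand_in(): hands the job in, once; it reports no verdict.
The state is a dict: "clock": time; "joints": joint angles; "qvel": joint speeds; "tau": joint torques, N m; "tcp_pos": TCP position; "orientation": TCP orientation; "contact_force": force on the tool from outside, world axes, zero at the start; "moment": the same for the moment, N m; "grip_width": finger opening in m.
Only numpy, scipy, OpenCV 4.12 (cv2) and the standard library are available. Lean on these libraries where they do the work, as an engineer would, in place of code of your own. Each camera call takes 0.05 s, during which the arm holds its last target.

## Task

Get the wafer iron ready to heat: take the brush off its lower plate and lay it (do not drop it) flat, bristles down, in the empty metal tray, then lower the top plate until it is fully closed, without slamming it. Then turn the recessed thermostat knob clockwise until its pointer stands in the broad dark band of the scale, and last flip the paddle switch beside it fully up. Leave everything else on the table where it stands.

Things in the scene. Friction and masses are not known exactly. Their poses are not given: they have to be found in the camera images.
- iron: Steel wafer-cookie iron fixed to the table, 280 mm wide (y). Origin on the table under its centre; x points from its front (the control panel) to its back, z up. Lower plate: top at z 102 mm, x -60..+112, y +-102 mm. Control panel in front of it: see recess. A drip lip runs over the panel's upper edge (x -96..-82, z 97..103 mm).
- recess (a point): Mouth centre of the thermostat's round recess (88 mm wide, 24 mm deep) in the iron's control panel, on the panel's face; axes as the iron. The panel slopes down to the iron's front at 40 degrees to the table: outward normal (-0.643, 0, 0.766), up-slope (0.766, 0, 0.643) in these axes. It reaches 60 mm up and down the slope from here. The baking band is the one broad dark arc, about 1 o'clock.
- lid (a joint): Hinge of the iron's upper plate: 0 fully closed (a stop), grows as its front rises, up to 1.1; axis along the iron's y. Stays where it is left (friction); about 4 to 8 N at the handle lower it. The plate is 220 mm wide, reaches 193 mm from the hinge, and closed spans from 11 mm under to 37 mm over the hinge line.
- lid_handle (a point): Middle of the black round handle bar of the upper plate: 18 mm thick, 184 mm long along the iron's y; closed, it is 220 mm in front of the hinge line and 51 mm over it, 18 mm clear of the plate. Two thin brackets hold it at y +-85 mm. Site axes turn with the plate, closed as the iron's.
- lid_hinge (a point): Point on the hinge axis of the upper plate, in the middle of the width (iron frame x 125, y 0, z 114 mm).
- dial (a joint): Thermostat knob: 0 at off, grows clockwise as seen facing the panel, up to 4.71; the baking band is 2.78 to 3.12 (middle 2.95). The pointed end with the white line is the pointer: at value q it stands 2.356 - q rad anticlockwise from up-slope. Stays where it is left, friction 0.08 N m.
- dial_top (a point): Centre of the top of the knob's bar grip, on the turning axis, level with the panel's face. Bar: 54 mm long (pointed at one end), 14 mm thick, 21 mm high, on a 54 mm disc 3 mm thick on the recess floor. Site z is the panel's outward normal; the point turns with the knob.
- paddle (a joint): Paddle switch on the same panel, 140 mm from the recess towards the iron's -y, 85 mm from its middle: 0 off (leans 0.5 rad down-slope from the panel's normal), 1.0 fully up, on (leans 0.5 rad up-slope). Axis along the iron's y, 10 mm over the panel's face. Stays where it is left; about 2 N at the tip.
- paddle_tip (a point): Middle of the paddle's outer end, 56 mm from its axis. Paddle: black, 36 mm wide, 36 mm long, 9 mm thick on a 16 mm wide stem. Site z runs along the paddle from its axis to its tip.
- brush: Wooden brush with stiff bristles. Origin at the underside of the bristles, middle of the bristle block; x along the brush away from its handle, z up. Block 96 x 34 mm and 38 mm high (bristles 18 mm, wood 20 mm over them); handle 24 mm wide, 18 mm thick, to x -127 mm. 160 g, balanced near x -15 mm. Lies bristles down on the lower plate, handle to the front.
- tray: Shallow open aluminium tray, 230 x 120 mm outside (x, y), 36 mm high, walls 4 mm. Origin under its centre. Loose, 700 g.
- tray_in (a point): Centre of the tray's inner floor; axes as the tray.
- cookie_plate: white plate 160 mm across with five cookies on it (24 mm high), bystander; it stands beside the tray, either way round
- squeeze_bottle: white bottle, 60 mm across, 190 mm tall, bystander
- jar: amber jar with a steel cap, 84 mm across, 110 mm tall, bystander
- spatula: spatula lying flat, 200 mm long, bystander
- ring_mould: steel pastry ring, open at both ends, 64 mm across, 45 mm tall, bystander
Not all that is in view belongs to the job. Several things have the shape of the brush; the one meant has the colours described above.

How it is judged:
By the outcome, as a careful person would: the job done as asked, in the order asked, and still so for the second after the job is handed in, with the robot touching nothing.
It also fails if it takes over 70 s, if anything falls off the work surface, if the arm or the gripper's body presses on something with over 40 N, if the wrist force passes 120 N, or if a joint passes its speed limit or range.

## Working session

There is one attempt and no reset: what is moved stays moved. The work goes in short steps, Python scripts to look and compute and a shell command to move; the robot and the scene stay as the last step left them, time stands still between calls to the robot, and variables do not carry over. Pictures are saved under pics/ and viewed, and the job is handed in when it is done.

```bash
ls; mkdir -p pics
python3 - <<'E'
from bench import r, imaging
import cv2
print(r.get_obs())
for n in("scene","side","wrist"):
    f=imaging.grab_frame(n)
    cv2.imwrite(f"pics/{n}0.png",f["color"][:,:,::-1])
    print(n,{k:v for k,v in f.items() if k not in("color","z_map")})
E
```

```text
pics
{'clock': 0.0, 'joints': array([ 1.07688006,  0.47782086,  0.02233916,  1.55646323, -0.01150864,
        1.10929243, -0.08309746]), 'qvel': array([ 0.0003757 , -0.00073067, -0.00023496,  0.00044239,  0.00129202,
       -0.00108378,  0.00026916]), 'tau': array([-8.36161894e-05, -5.96447361e+01,  1.60763685e+00, -2.81189060e+01,
        1.23854616e-02,  9.47127293e-03, -4.84498287e-06]), 'tcp_pos': array([ 0.25377613, -0.62483236,  0.23030681]), 'orientation': array([-1.36643729,  0.92166018, -0.91900883]), 'contact_force': array([-0.36019995, -0.53641079, -0.13079762]), 'moment': array([-0.07699001,  0.02785542, -0.00466611]), 'grip_width': 0.08514509347959605}
scene {'fx': 490.85196282532576, 'fy': 490.85196282532576, 'cx': 277.74252271339253, 'cy': 203.62363829641941, 'world_to_cam': array([[ 0.45491519,  0.89036663,  0.01730388, -0.21253056],
       [-0.51377536,  0.2465332 ,  0.82173978,  0.12927516],
       [ 0.7273837 , -0.38271222,  0.56960014, -1.48563375],
       [ 0.        ,  0.        ,  0.        ,  1.        ]])}
side {'fx': 512.5918629393547, 'fy': 512.5918629393547, 'cx': 278.75153644510004, 'cy': 211.89911454359768, 'world_to_cam': array([[-0.69440914,  0.71953093,  0.00843722,  0.31630312],
       [-0.54624608, -0.53473445,  0.64472807,  0.17392394],
       [ 0.46841347,  0.44309627,  0.76436544, -1.46958019],
       [ 0.        ,  0.        ,  0.        ,  1.        ]])}
wrist {'fx': 324.662415750225, 'fy': 324.662415750225, 'cx': 276.7672889249445, 'cy': 208.67820337244768, 'hand_eye': array([[ 9.99999837e-01,  3.66673873e-04,  4.38753140e-04,
         7.88099795e-05],
       [ 3.28706105e-04,  2.59221105e-01, -9.65817949e-01,
        -1.44872212e-01],
       [-4.67874282e-04,  9.65817935e-01,  2.59220942e-01,
         6.60321730e-02],
       [ 0.00000000e+00,  0.00000000e+00,  0.00000000e+00,
         1.00000000e+00]])}
```

View pics/scene0.png

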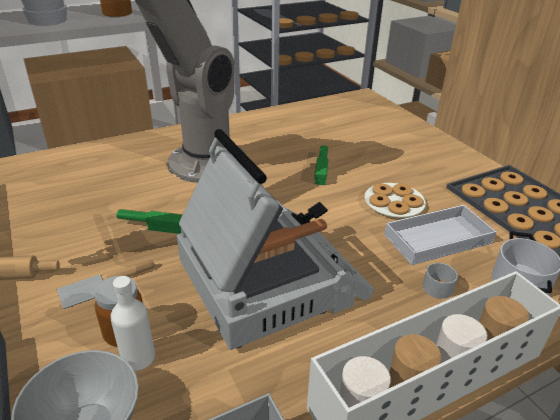

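View pics/side0.png

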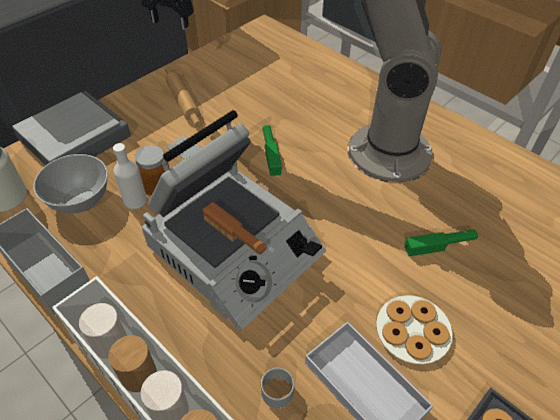

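View pics/wrist0.png

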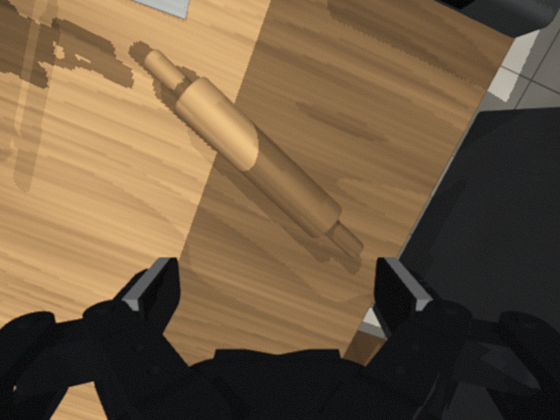

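```bash
cat > h.py <<'E'
import numpy as np, cv2
from scipy.spatial.transform import Rotation as R
from bench import r, imaging
def tool():
    o=r.get_obs(); T=np.eye(4); T[:3,:3]=R.from_rotvec(o["orientation"]).as_matrix(); T[:3,3]=o["tcp_pos"]; return T
def grab(n,save=None):
    T=tool(); f=imaging.grab_frame(n)
    f["c2w"]=T@f["hand_eye"] if n=="wrist" else np.linalg.inv(f["world_to_cam"])
    if save: cv2.imwrite(f"pics/{save}.png",f["color"][:,:,::-1])
    return f
def cloud(f):
    z=f["z_map"]; v,u=np.mgrid[0:420,0:560]
    P=np.stack([(u-f["cx"])/f["fx"]*z,-(v-f["cy"])/f["fy"]*z,-z,np.ones_like(z)],-1)
    W=(P@f["c2w"].T)[...,:3]; W[z==0]=np.nan; return W
def at(f,u,v,k=1):
    W=cloud(f); return np.nanmedian(W[v-k:v+k+1,u-k:u+k+1].reshape(-1,3),0)
def proj(f,p):
    p=np.atleast_2d(p); c=(np.c_[p,np.ones(len(p))]@np.linalg.inv(f["c2w"]).T)
    return np.c_[f["cx"]-f["fx"]*c[:,0]/c[:,2], f["cy"]+f["fy"]*c[:,1]/c[:,2]]
def crop(f,u0,v0,u1,v1,name,s=None):
    c=f["color"][v0:v1,u0:u1,::-1]; s=s or min(800/(u1-u0),600/(v1-v0))
    cv2.imwrite(f"pics/{name}.png",cv2.resize(c,None,fx=s,fy=s,interpolation=cv2.INTER_CUBIC)); return s
E
python3 - <<'E'
from h import *
import pickle
s=grab("side"); c=grab("scene"); pickle.dump((s,c),open("f0.pkl","wb"))
np.set_printoptions(precision=3,suppress=True)
for n,f in(("side",s),("scene",c)): print(n,f["c2w"][:3,3])
for n,u,v in[("brush",225,215),("panel",283,260),("tray",365,385),("plate",415,333),("dial",250,283),("paddle",302,245),("ring",277,375),("handle",200,137)]:
    print(n,at(s,u,v))
crop(s,140,160,340,330,"crop1"); crop(s,290,310,450,420,"crop2")
E
```

```text
side [1.003 0.517 1.008]
scene [ 1.244 -0.411  0.744]
brush [ 0.561 -0.065  0.141]
panel [0.515 0.07  0.058]
tray [0.593 0.372 0.006]
plate [0.433 0.38  0.013]
dial [0.611 0.063 0.063]
paddle [0.467 0.083 0.079]
ring [0.703 0.234 0.011]
handle [ 0.559 -0.119  0.334]
```

View pics/crop1.png

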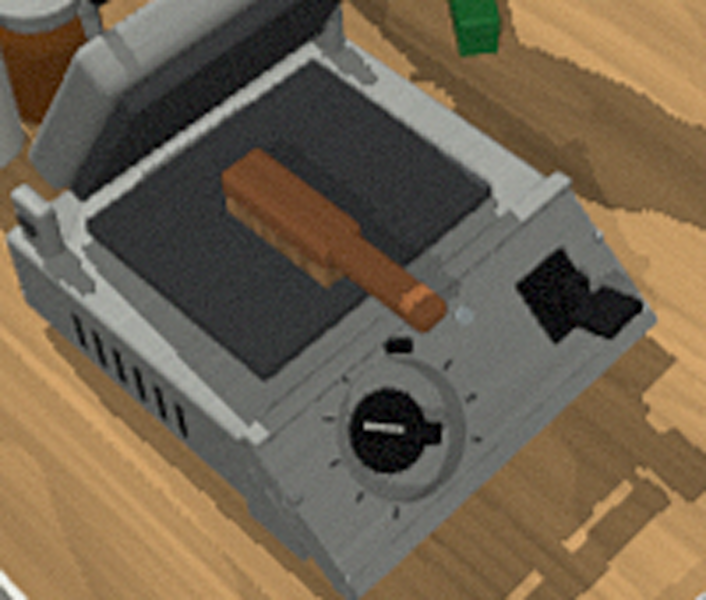

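View pics/crop2.png

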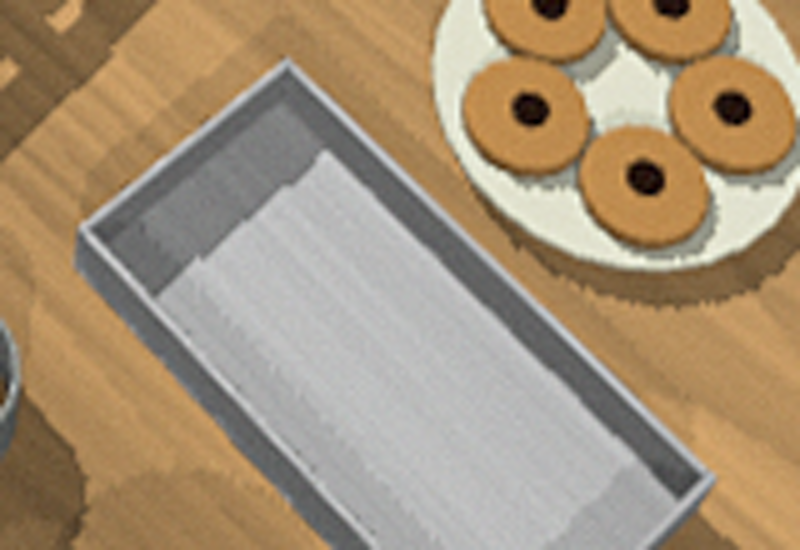

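Run:
```python
from h import *
import pickle
np.set_printoptions(precision=4,suppress=True)
s,c=pickle.load(open("f0.pkl","rb"))
for n,f,px in(("side",s,[(265,378),(490,190),(88,222),(315,60)]),):
    k=706/200
    for u,v in px:
        # ray intersect z=.102
        d=f["c2w"][:3,:3]@np.array([((140+u/k)-f["cx"])/f["fx"],-((160+v/k)-f["cy"])/f["fy"],-1]); o=f["c2w"][:3,3]
        t=(.102-o[2])/d[2]; print((o+t*d)[:2])
W=cloud(s); P=W.reshape(-1,3); col=s["color"].reshape(-1,3).astype(int)
m=(abs(P[:,2]-.102)<.006)&(col.max(1)<75)&(P[:,1]<.1)&(P[:,0]>.35)&(P[:,0]<.75)
q=P[m]; print(m.sum(),np.median(q[:,2])); print(cv2.minAreaRect(q[:,:2].astype(np.float32)*1000))
# panel plane
m=np.zeros((420,560),bool)
m[255:270,270:290]=1
q=W[m]; q=q[~np.isnan(q).any(1)]
ce=q.mean(0); n=np.linalg.svd(q-ce)[2][2]; n*=np.sign(n[2]); print(ce,n, np.degrees(np.arctan2(-n[1],-n[0])))
```

```text
[0.6519 0.0009]
[ 0.4516 -0.0048]
[ 0.6515 -0.1707]
[ 0.4519 -0.1734]
4415 0.10267566315856735
((525.0833129882812, -614.6990966796875), (1236.0155029296875, 252.86456298828125), 85.46821594238281)
[0.525  0.0689 0.0581] [-0.009   0.6605  0.7508] -89.21699084563411
```

```bash
cat >> h.py <<'E'
IY=np.radians(-89.2); IO=np.array([.5513,-.061,0])
def iron(p):
    p=np.atleast_2d(p); Rz=R.from_euler("z",IY).as_matrix(); return p@Rz.T+IO
E
python3 - <<'E'
from h import *
import pickle
np.set_printoptions(precision=4,suppress=True)
s,c=pickle.load(open("f0.pkl","rb"))
mm=lambda *a:np.array(a)/1000
pts=np.array([[-60,-102,102],[-60,102,102],[112,102,102],[112,-102,102],[-96,-140,103],[-96,140,103],[125,0,114],[125,110,114]])/1000
for n,f,b in(("ov_s",s,(130,100,340,330)),("ov_c",c,(170,120,390,350))):
    g=dict(f); im=f["color"].copy()
    for u,v in proj(f,iron(pts)): cv2.circle(im,(int(round(u)),int(round(v))),1,(255,0,0),-1)
    g["color"]=im; crop(g,*b,n)
# brush
for n,f in(("s",s),("c",c)):
    W=cloud(f).reshape(-1,3); hsv=cv2.cvtColor(f["color"],cv2.COLOR_RGB2HSV).reshape(-1,3).astype(int)
    m=(hsv[:,0]<14)&(hsv[:,1]>120)&(W[:,2]>.132)&(W[:,2]<.15)&(W[:,0]>.4)&(W[:,0]<.7)&(W[:,1]>-.2)&(W[:,1]<.1)
    q=W[m]; print(n,m.sum(),np.median(q[:,2])); 
    rc=cv2.minAreaRect(q[:,:2].astype(np.float32)*1000); print(rc); print(cv2.boxPoints(rc))
# lid plane/handle
W=cloud(s).reshape(-1,3); col=s["color"].reshape(-1,3).astype(int)
m=(col.max(1)<50)&(W[:,2]>.26)&(W[:,0]>.4)&(W[:,0]<.7)&(W[:,1]>-.25)&(W[:,1]<.05)
q=W[m];print(m.sum(),q.min(0),q.max(0),np.median(q,0))
W=cloud(c).reshape(-1,3); col=c["color"].reshape(-1,3).astype(int)
m=(col.max(1)<50)&(W[:,2]>.26)&(W[:,0]>.4)&(W[:,0]<.7)&(W[:,1]>-.25)&(W[:,1]<.05)
q=W[m];print(m.sum(),q.min(0),q.max(0),np.median(q,0))
# tray: rim
W=cloud(s).reshape(-1,3)
m=(W[:,2]>.028)&(W[:,2]<.045)&(W[:,0]>.45)&(W[:,0]<.75)&(W[:,1]>.25)&(W[:,1]<.5)
q=W[m];rc=cv2.minAreaRect(q[:,:2].astype(np.float32)*1000); print("tray",m.sum(),rc); print(cv2.boxPoints(rc))
W=cloud(c).reshape(-1,3)
m=(W[:,2]>.028)&(W[:,2]<.045)&(W[:,0]>.45)&(W[:,0]<.75)&(W[:,1]>.25)&(W[:,1]<.5)
q=W[m];rc=cv2.minAreaRect(q[:,:2].astype(np.float32)*1000); print("tray",m.sum(),rc); print(cv2.boxPoints(rc))
E
```

```text
s 817 0.1399137378354478
((565.9386596679688, -28.74146270751953), (34.908023834228516, 173.65423583984375), 2.5910708904266357)
[[ 544.5773   57.2078]
 [ 552.4277 -116.2689]
 [ 587.3    -114.6908]
 [ 579.4496   58.7859]]
c 673 0.13917384050715798
((569.5467529296875, -22.824203491210938), (35.29413986206055, 153.7097625732422), 0.28082334995269775)
[[551.5232  53.9433]
 [552.2766 -99.7647]
 [587.5703 -99.5917]
 [586.8169  54.1162]]
781 [ 0.4503 -0.1404  0.2601] [ 0.6527 -0.0891  0.3426] [ 0.5582 -0.119   0.3351]
681 [ 0.4629 -0.1382  0.2602] [ 0.6549 -0.0963  0.3414] [ 0.5728 -0.1314  0.337 ]
tray 1030 ((584.823974609375, 337.0026550292969), (211.32545471191406, 294.0941162109375), 35.153045654296875)
[[413.7682 396.3942]
 [583.0965 155.9378]
 [755.8798 277.6111]
 [586.5515 518.0675]]
tray 1126 ((603.0864868164062, 370.2572021484375), (239.6065673828125, 293.1044616699219), 89.34868621826172)
[[455.1819 252.1276]
 [748.2675 248.7958]
 [750.9911 488.3868]
 [457.9055 491.7186]]
```

View pics/ov_s.png

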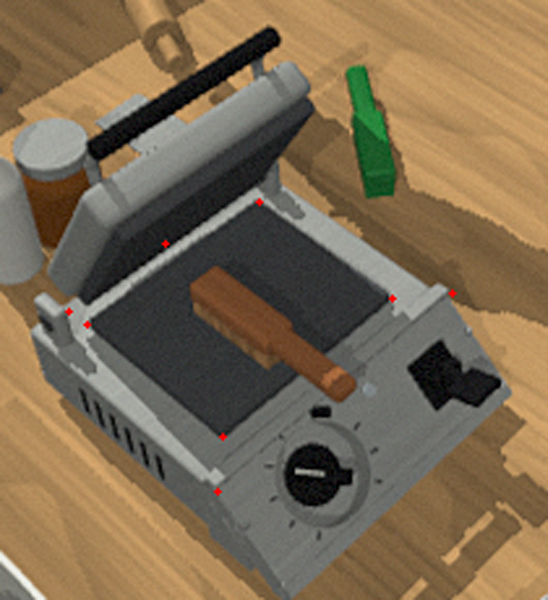

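View pics/ov_c.png

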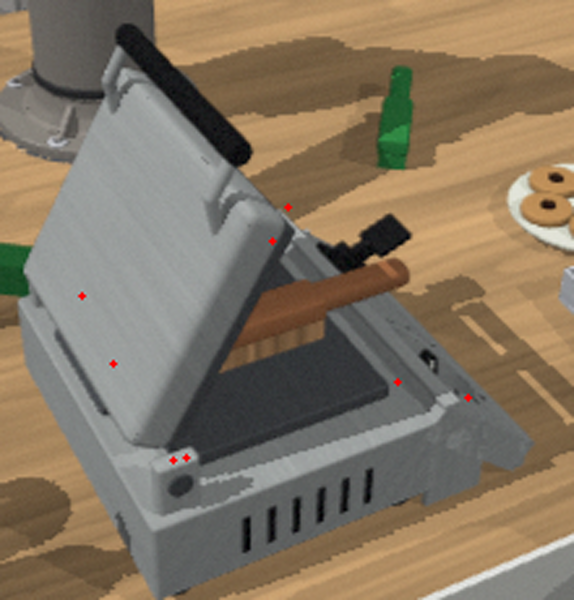

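```bash
cat >> h.py <<'E'
def ray(f,u,v,z):
    d=f["c2w"][:3,:3]@np.array([(u-f["cx"])/f["fx"],-(v-f["cy"])/f["fy"],-1]); o=f["c2w"][:3,3]
    return o+(z-o[2])/d[2]*d
def mat(x,y):
    x=np.array(x,float);y=np.array(y,float);y/=np.linalg.norm(y);x-=y*(x@y);x/=np.linalg.norm(x);return np.c_[x,y,np.cross(x,y)]
def to(p=None,Rt=None):
    T=tool(); print("tcp",T[:3,3].round(4),"x",T[:3,0].round(3),"y",T[:3,1].round(3))
    if Rt is not None: print("turn deg",np.degrees(R.from_matrix(T[:3,:3].T@Rt).as_rotvec()).round(1))
    if p is not None:
        d=np.array(p)-T[:3,3]; print("shift in current axes mm",(T[:3,:3].T@d*1000).round(1))
        if Rt is not None: print("shift in target axes mm",(Rt.T@d*1000).round(1))
E
python3 - <<'E'
from h import *
import pickle
np.set_printoptions(precision=4,suppress=True)
s,c=pickle.load(open("f0.pkl","rb"))
for u,v in[(347.4,322),(305.6,356),(432.4,405.6)]: print("tray side",ray(s,u,v,.036)[:2])
crop(c,340,150,520,280,"tray_c"); crop(s,190,190,280,260,"br_s")
# brush cloud slices
W=cloud(s).reshape(-1,3); hsv=cv2.cvtColor(s["color"],cv2.COLOR_RGB2HSV).reshape(-1,3).astype(int)
m=(hsv[:,0]<14)&(hsv[:,1]>120)&(W[:,2]>.1365)&(W[:,2]<.146)&(W[:,0]>.4)&(W[:,0]<.7)&(W[:,1]>-.2)&(W[:,1]<.1)
q=W[m]
for y in np.arange(-.115,.06,.015):
    k=q[abs(q[:,1]-y)<.006]
    if len(k): print(round(y,3),len(k),k[:,0].min(),k[:,0].max(),k[:,0].mean(),np.median(k[:,2]))
to([.566,-.03,.45],mat([1,0,0],[0,0,-1]))
E
```

```text
tray side [0.5241 0.2665]
tray side [0.6416 0.2541]
tray side [0.5483 0.4921]
-0.115 26 0.5541930422772392 0.5858720250528905 0.570464201874596 0.14048273484532703
-0.1 61 0.5516453579659304 0.5853364570425984 0.5694380824149163 0.14059690881010545
-0.085 61 0.5517579500712211 0.5836158227537076 0.5682751251186 0.1408035705460361
-0.07 62 0.5514367593230797 0.5852357095090102 0.5696811590341885 0.14072927922389528
-0.055 60 0.5503946378935286 0.5832783362153727 0.5679652858958306 0.1407131335594745
-0.04 63 0.5517369972228234 0.58367126894094 0.5678470785330909 0.14058514612505224
-0.025 55 0.5516614808846785 0.5821214754603513 0.5675593858212147 0.14067522241105235
-0.01 40 0.5566692969040703 0.576043046480009 0.5662992884839866 0.1396981692974537
0.005 37 0.5568284530839896 0.5782766516550744 0.566807484932737 0.13978115767466937
0.02 40 0.555072977371549 0.576354748822812 0.566481839086039 0.13902566078338657
0.035 41 0.5561142854229817 0.5767465481663283 0.5662525175945716 0.13938545986027373
0.05 39 0.555544939176346 0.5754642138853965 0.5651627129645806 0.13959061044596222
tcp [ 0.2539 -0.6252  0.2309] x [ 0.376 -0.927 -0.001] y [-0.     0.001 -1.   ]
turn deg [ -0.  -67.9  -0. ]
shift in current axes mm [-434.2 -218.8  513.1]
shift in target axes mm [ 312.1 -219.1  595.2]
```

View pics/tray_c.png

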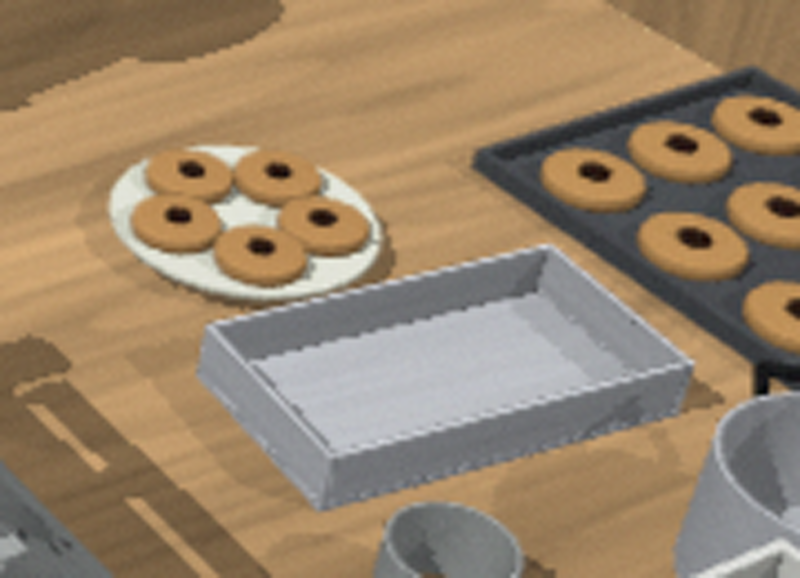

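View pics/br_s.png

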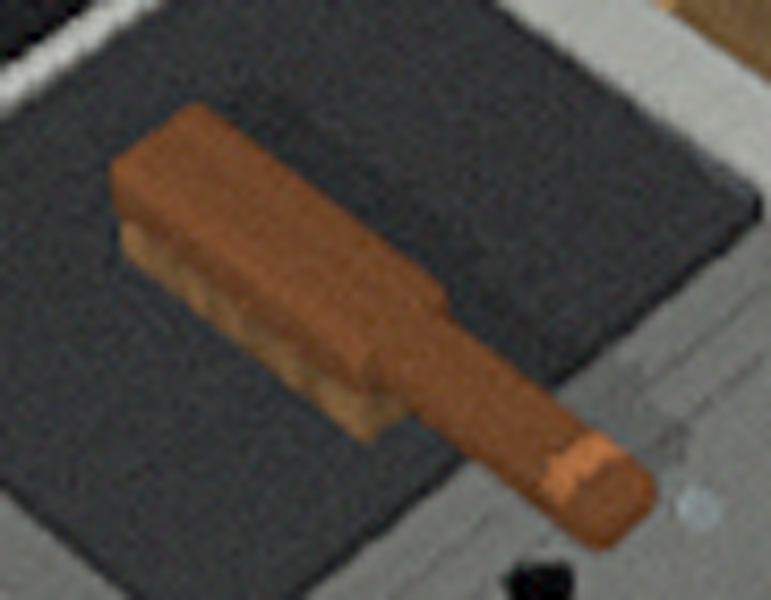

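```bash
python3 -m jog '0 -6.8 0 0 -22 0 1;0 -6.8 0 0 -22 0 1;0 -6.8 0 0 -22 0 1;0 -6.8 0 0 -22 0 1;0 -6.8 0 0 -22 0 1' 60; python3 -m jog '0 -6.8 0 0 -22 0 1;0 -6.8 0 0 -22 0 1;0 -6.8 0 0 -22 0 1;0 -6.8 0 0 -22 0 1;0 -6.8 0 0 -22 0 1'
python3 - <<'E'
from h import *
to([.5675,-.033,.45],mat([1,0,0],[0,0,-1]))
import pickle
s,c=pickle.load(open("f0.pkl","rb"))
for u,v in[(387.7,223.1),(414.3,252.4),(495.3,232.1),(463.8,205.6)]: print("tray scene",ray(c,u,v,.036)[:2])
E
```

```text
clock: 0.67
tcp_pos: [0.2539, -0.6252, 0.3423]
orientation: [-1.521, 0.459, -0.459]
contact_force: [0.8, 0.1, -0.7]
grip_width: 0.0856
clock: 1.08
tcp_pos: [0.2538, -0.6252, 0.4523]
orientation: [-1.571, -0.006, 0.006]
contact_force: [-0.4, 0.3, 0.1]
grip_width: 0.0854
tcp [ 0.2538 -0.6252  0.4523] x [ 1.     0.008 -0.   ] y [-0.  0. -1.]
turn deg [-0.   0.4 -0. ]
shift in current axes mm [318.1   2.4 589.8]
shift in target axes mm [313.7   2.3 592.2]
tray scene [0.52806658 0.2657674 ]
tray scene [0.64189205 0.2520911 ]
tray scene [0.66800108 0.47457446]
tray scene [0.55289475 0.48745912]
```

```bash
R1='0 0 0 0 0 0 1'; python3 -m jog '0 0 0 16 0 29.5 1;0 0 0 16 0 29.5 1;0 0 0 16 0 29.5 1;0 0 0 16 0 29.5 1;0 0 0 16 0 29.5 1'; python3 -m jog '0 0 0 16 0 29.5 1;0 0 0 16 0 29.5 1;0 0 0 16 0 29.5 1;0 0 0 16 0 29.5 1;0 0 0 16 0 29.5 1';python3 -m jog '0 0 0 16 0 29.5 1;0 0 0 16 0 29.5 1;0 0 0 16 0 29.5 1;0 0 0 16 0 29.5 1;0 0 0 16 0 29.5 1';python3 -m jog '0 0 0 16 0 29.5 1;0 0 0 16 0 29.5 1;0 0 0 16 0 29.5 1;0 0 0 16 0 29.5 1;0 0 0 16 0 29.5 1'
python3 - <<'E'
from h import *
f=grab("wrist","w1")
to([.5675,-.033,.115],mat([1,.026,0],[0,0,-1]))
E
```

```text
clock: 1.5
tcp_pos: [0.3341, -0.4762, 0.4512]
orientation: [-1.571, -0.001, 0.001]
contact_force: [0.7, -0.2, 0.3]
grip_width: 0.0852
clock: 1.92
tcp_pos: [0.4138, -0.3285, 0.4514]
orientation: [-1.571, -0.001, 0.001]
contact_force: [1.1, -0.6, -0.9]
grip_width: 0.085
clock: 2.33
tcp_pos: [0.4935, -0.1809, 0.4514]
orientation: [-1.571, -0.001, 0.001]
contact_force: [0.3, -0.9, -0.5]
grip_width: 0.0856
clock: 2.75
tcp_pos: [0.5734, -0.0335, 0.4514]
orientation: [-1.571, -0.001, 0.001]
contact_force: [0.8, -0.6, -1.2]
grip_width: 0.0855
tcp [ 0.575  -0.0255  0.4509] x [1.    0.011 0.001] y [ 0.001  0.005 -1.   ]
turn deg [-0.3 -0.9  0.1]
shift in current axes mm [ -7.9 335.8  -9. ]
shift in target axes mm [ -7.7 335.9  -7.3]
```

View pics/w1.png

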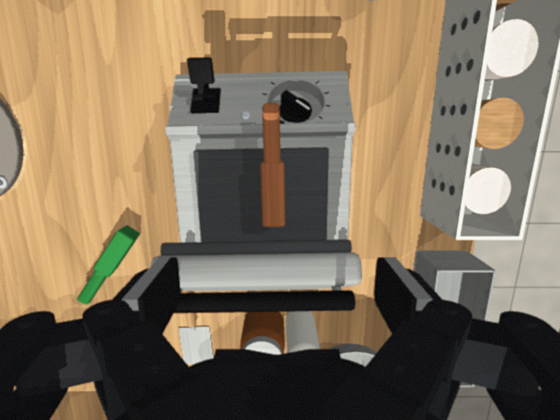

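Run:
```python
from h import *
f=grab("wrist"); W=cloud(f).reshape(-1,3); q=W[(W[:,0]>.46)&(W[:,0]<.65)&(W[:,2]>.17)&(W[:,2]<.4)&(W[:,1]<-.03)&(W[:,1]>-.3)]
for z in np.arange(.18,.36,.01):
    k=q[abs(q[:,2]-z)<.005]
    if len(k): print(round(z,3),len(k),k[:,1].max().round(4),np.median(k[:,1]).round(4),k[:,1].min().round(4))
crop(f,150,50,400,330,"w1c")
to([.5680,-.032,.115],mat([1,.026,0],[0,0,-1]))
```

```text
0.18 5 -0.195 -0.1958 -0.1985
0.19 6 -0.1889 -0.1909 -0.193
0.2 6 -0.1836 -0.1857 -0.1885
0.21 6 -0.1782 -0.1804 -0.1826
0.22 7 -0.1724 -0.1743 -0.1767
0.23 6 -0.1669 -0.1692 -0.1709
0.24 8 -0.1612 -0.1644 -0.1661
0.25 8 -0.1561 -0.1582 -0.1606
0.26 16 -0.1472 -0.1508 -0.1545
0.27 1267 -0.0886 -0.0932 -0.1493
0.28 1439 -0.0917 -0.1 -0.1429
0.29 2886 -0.0986 -0.1081 -0.1381
0.3 2365 -0.1109 -0.1211 -0.1343
0.33 614 -0.1147 -0.1171 -0.1196
0.34 2987 -0.115 -0.1225 -0.1339
tcp [ 0.5739 -0.0282  0.4509] x [ 1.     0.011 -0.   ] y [-0.     0.004 -1.   ]
turn deg [-0.2 -0.8 -0. ]
shift in current axes mm [ -6.  335.9  -5. ]
shift in target axes mm [ -6.  335.9  -3.7]
```

View pics/w1c.png

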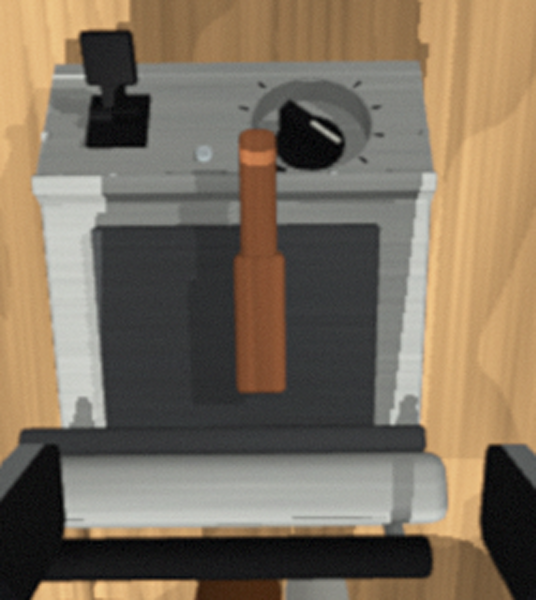

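```bash
python3 -m jog '0 -0.8 0 -6 30 -4 0.7;0 0 0 0 32 0 0.7;0 0 0 0 32 0 0.7;0 0 0 0 32 0 0.7;0 0 0 0 32 0 0.7'; python3 -m jog '0 0 0 0 30 0 0.7;0 0 0 0 30 0 0.7;0 0 0 0 30 0 0.7;0 0 0 0 25 0 0.7;0 0 0 0 20 0 0.7';  python3 - <<'E'
from h import *
f=grab("wrist","w2")
to([.5680,-.032,.115],mat([1,.026,0],[0,0,-1]))
E
```

```text
clock: 3.27
tcp_pos: [0.5665, -0.0397, 0.292]
orientation: [-1.571, -0.012, 0.011]
contact_force: [0.9, 0.3, -0.3]
grip_width: 0.0596
clock: 3.68
tcp_pos: [0.5657, -0.0398, 0.156]
orientation: [-1.571, -0.01, 0.014]
contact_force: [-0.7, 0.9, 0.1]
grip_width: 0.0598
tcp [ 0.5636 -0.04    0.1527] x [ 1.     0.015 -0.008] y [-0.008  0.    -1.   ]
turn deg [-0.  -0.6 -0.4]
shift in current axes mm [ 4.8 37.7  7.9]
shift in target axes mm [ 4.6 37.7  7.9]
```

View pics/w2.png

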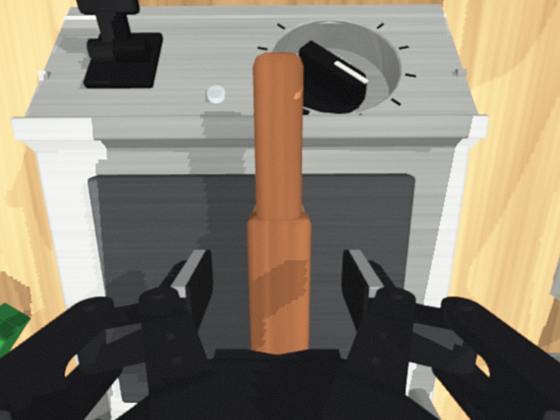

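```bash
python3 -m jog '0 -0.6 -0.4 2 10 4 0.7;0 0 0 1 10 3 0.7;0 0 0 0 10 0 0.7;0 0 0 0 6 0 0.7;0 0 0 0 0 0 0.7';  python3 - <<'E'
from h import *
to([.5680,-.032,.115],mat([1,.026,0],[0,0,-1]))
E
```

```text
clock: 4.15
tcp_pos: [0.5692, -0.0322, 0.1212]
orientation: [-1.571, -0.024, 0.017]
contact_force: [0.6, 0.0, -0.0]
grip_width: 0.0597
tcp [ 0.5692 -0.0322  0.1212] x [1.    0.026 0.005] y [ 0.005 -0.    -1.   ]
turn deg [ 0.  -0.   0.3]
shift in current axes mm [-1.2  6.2  0.2]
shift in target axes mm [-1.2  6.2  0.2]
```

```bash
python3 -m jog '0 0 0 0 5 0 0.7;0 0 0 0 4 0 0.7;0 0 0 0 0 0 0.5;0 0 0 0 0 0 0.3;0 0 0 0 0 0 0.2' 50; python3 -m jog '0 0 0 0 0 0 0.2;0 0 0 0 0 0 0.2;0 0 0 0 0 0 0.2;0 0 0 0 0 0 0.2;0 0 0 0 0 0 0.2'
python3 - <<'E'
from h import *
grab("wrist","w3")
to([.5680,-.032,.25],mat([1,.026,0],[0,0,-1]))
E
```

```text
clock: 4.57
tcp_pos: [0.5702, -0.0318, 0.1137]
orientation: [-1.571, -0.026, 0.015]
contact_force: [-0.6, 0.6, -1.9]
grip_width: 0.0329
clock: 4.98
tcp_pos: [0.5702, -0.0317, 0.1136]
orientation: [-1.571, -0.026, 0.015]
contact_force: [-0.6, -0.3, 3.7]
grip_width: 0.0334
tcp [ 0.5702 -0.0317  0.1136] x [1.    0.026 0.007] y [ 0.007  0.    -1.   ]
turn deg [0.  0.  0.4]
shift in current axes mm [  -1.2 -136.4   -0.2]
shift in target axes mm [  -2.2 -136.4   -0.2]
```

View pics/w3.png

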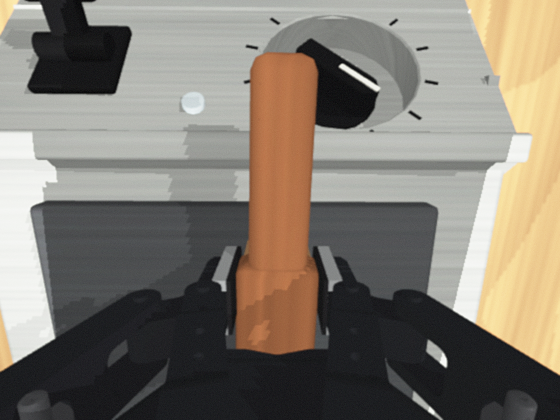

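```bash
python3 -m jog '0 0 0 0 -8 0 0.2;0 0 0 0 -20 0 0.2;0 0 0 0 -35 0 0.2;0 0 0 0 -35 0 0.2;0 0 0 0 -35 0 0.2';  python3 -m jog '0 0 0 0 -10 20 0.2;0 0 0 0 0 35 0.2;0 0 0 0 0 38 0.2;0 0 0 0 0 38 0.2;0 0 0 0 0 38 0.2'; python3 -m jog '0 1.5 0 5 0 38 0.2;0 1.5 0 5 0 38 0.2;0 1.5 0 5 0 35 0.2;0 1.5 0 5 0 30 0.2;0 1.5 0 5 0 30 0.2'
python3 - <<'E'
from h import *
grab("side","s3")
to([.597,.366,.09],mat([.994,-.107,0],[0,0,-1]))
E
```

```text
clock: 5.45
tcp_pos: [0.5677, -0.0304, 0.2467]
orientation: [-1.568, -0.025, 0.018]
contact_force: [0.3, 3.1, -6.7]
grip_width: 0.0333
clock: 5.87
tcp_pos: [0.5641, 0.1383, 0.2565]
orientation: [-1.571, -0.025, 0.015]
contact_force: [1.8, -0.4, -2.2]
grip_width: 0.033
clock: 6.28
tcp_pos: [0.5929, 0.3091, 0.2563]
orientation: [-1.569, 0.077, -0.087]
contact_force: [1.7, 0.0, -1.2]
grip_width: 0.0331
tcp [0.5922 0.3164 0.2564] x [ 0.995 -0.1    0.006] y [ 0.006  0.006 -1.   ]
turn deg [-0.4  0.4  0.3]
shift in current axes mm [ -1.2 166.7  48.7]
shift in target axes mm [ -0.6 166.4  49.8]
```

View pics/s3.png

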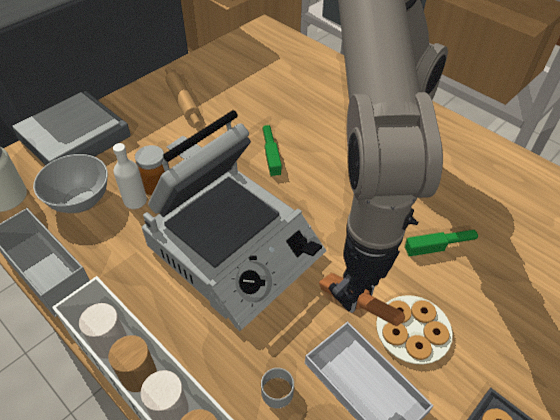

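```bash
python3 -m jog '0 0.4 0 0 20 25 0.2;0 0 0 0 25 22 0.2;0 0 0 0 30 0 0.2;0 0 0 0 25 0 0.2;0 0 0 0 20 0 0.2';  python3 - <<'E'
from h import *
f=grab("side"); crop(f,260,250,480,420,"s4"); grab("scene","c4")
to([.597,.366,.016],mat([.994,-.107,0],[0,0,-1]))
E
```

```text
clock: 6.75
tcp_pos: [0.5981, 0.3534, 0.1337]
orientation: [-1.571, 0.083, -0.09]
contact_force: [-1.0, -1.1, -1.5]
grip_width: 0.0329
tcp [0.5971 0.3516 0.1319] x [ 0.994 -0.111  0.001] y [ 0.    -0.005 -1.   ]
turn deg [ 0.3 -0.2  0. ]
shift in current axes mm [ -1.8 115.9  14.8]
shift in target axes mm [ -1.6 115.9  14.3]
```

View pics/s4.png

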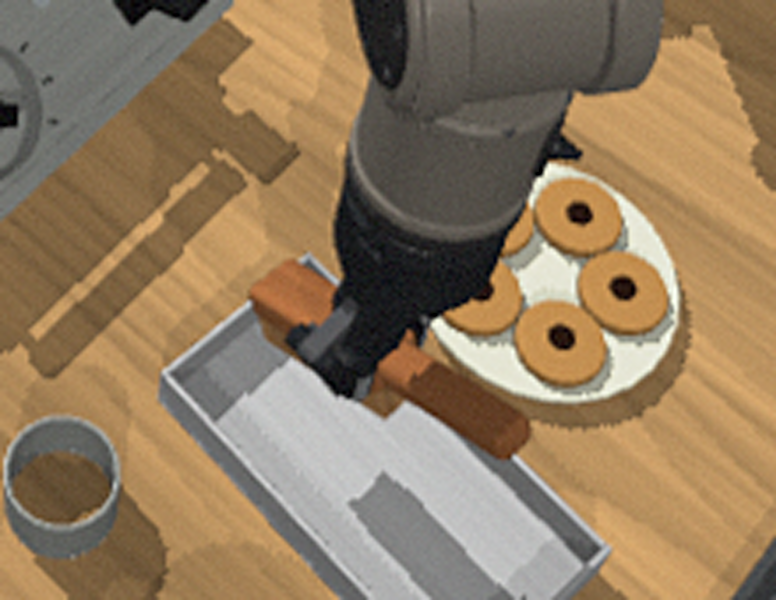

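View pics/c4.png

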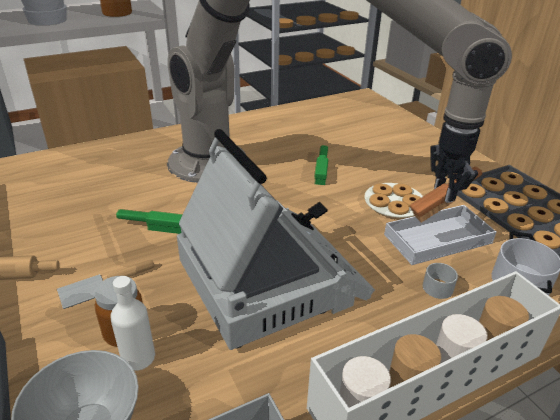

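```bash
python3 -m jog '0 0 0 0 20 8 0.2;0 0 0 0 25 4 0.2;0 0 0 0 20 0 0.2;0 0 0 0 12 0 0.2;0 0 0 0 5 0 0.2';python3 -m jog '0 0 0 0 5 0 0.2;0 0 0 0 3 0 0.2;0 0 0 0 2 0 0.2;0 0 0 0 0 0 0.2;0 0 0 0 0 0 0.2';  python3 - <<'E'
from h import *
to([.597,.366,.016],mat([.994,-.107,0],[0,0,-1]))
print(r.get_obs()["contact_force"])
E
```

```text
clock: 7.27
tcp_pos: [0.601, 0.3651, 0.0537]
orientation: [-1.57, 0.083, -0.092]
contact_force: [0.9, 0.2, -1.7]
grip_width: 0.0329
clock: 7.68
tcp_pos: [0.6022, 0.3687, 0.0481]
orientation: [-1.564, 0.08, -0.095]
contact_force: [-2.7, 1.4, 5.8]
grip_width: 0.0334
tcp [0.6022 0.3687 0.0481] x [ 0.994 -0.111  0.01 ] y [ 0.01   0.004 -1.   ]
turn deg [-0.3 -0.2  0.6]
shift in current axes mm [-5.2 32.1 -3.4]
shift in target axes mm [-4.9 32.1 -3.2]
[-2.65936755  1.4054399   5.77062769]
```

Run:
```python
from h import *
f=grab("side"); crop(f,280,290,480,420,"s5"); f=grab("scene");crop(f,360,130,540,270,"c5"); grab("wrist","w5")
```

View pics/s5.png

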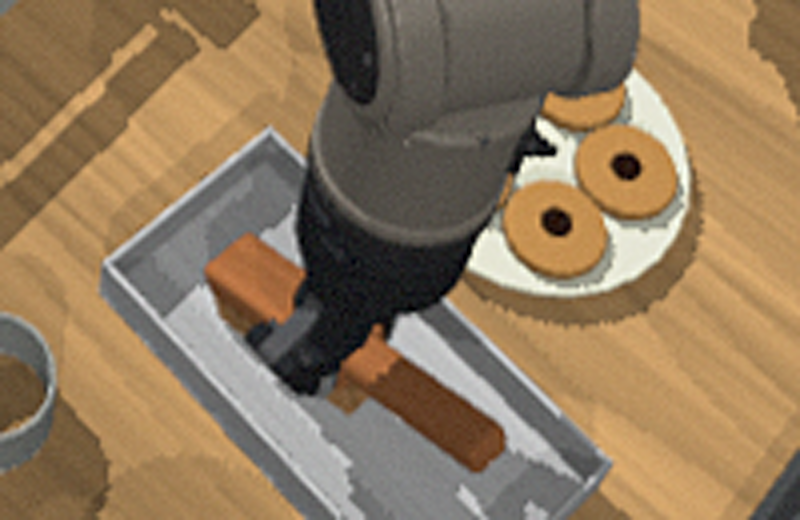

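View pics/c5.png

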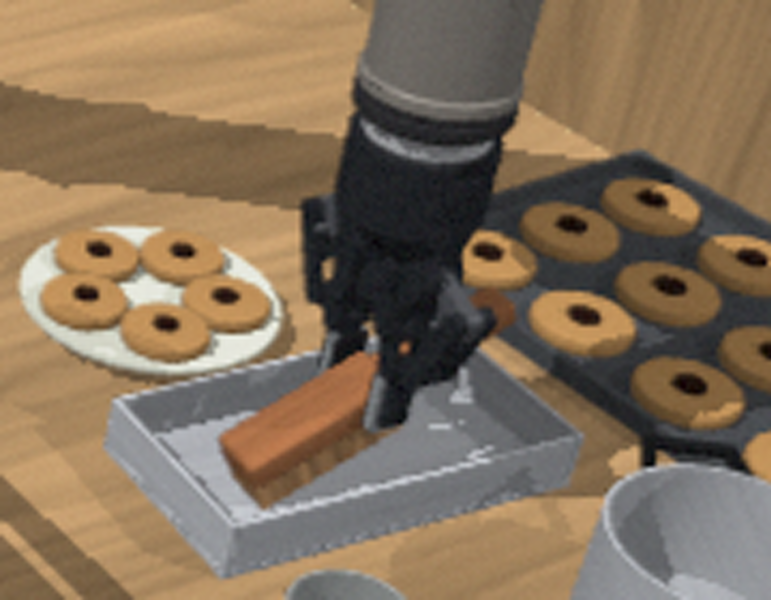

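View pics/w5.png

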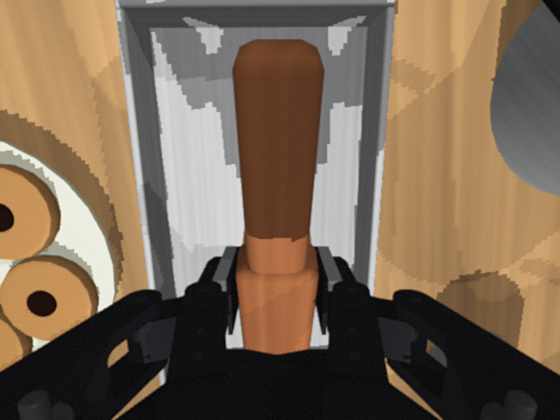

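Run:
```python
from h import *
for n in("scene","side","wrist"):
    f=grab(n); W=cloud(f).reshape(-1,3); hsv=cv2.cvtColor(f["color"],cv2.COLOR_RGB2HSV).reshape(-1,3).astype(int)
    m=(hsv[:,0]<13)&(hsv[:,1]>150)&(W[:,2]>.01)&(W[:,2]<.12)&(abs(W[:,0]-.6)<.05)&(W[:,1]>.26)&(W[:,1]<.48)
    q=W[m]; 
    for y in np.arange(.27,.48,.015):
        k=q[abs(q[:,1]-y)<.005]
        if len(k)>5: print(n,round(y,3),len(k),k[:,0].mean().round(4),np.percentile(k[:,2],95).round(4),np.percentile(k[:,2],5).round(4))
```

```text
scene 0.3 7 0.5982 0.0452 0.0397
scene 0.345 8 0.6102 0.0668 0.0512
side 0.3 37 0.5985 0.0461 0.0383
side 0.315 57 0.5998 0.0525 0.0366
side 0.33 43 0.6014 0.0603 0.0482
side 0.375 14 0.6006 0.0787 0.0731
side 0.39 41 0.6075 0.0856 0.0745
side 0.405 35 0.61 0.0915 0.0796
side 0.42 36 0.6109 0.0997 0.0899
side 0.435 34 0.6138 0.1058 0.0946
side 0.45 45 0.6127 0.1082 0.0977
wrist 0.33 720 0.5989 0.06 0.0557
wrist 0.345 934 0.5999 0.0668 0.0622
wrist 0.36 1183 0.6017 0.0737 0.069
wrist 0.375 1790 0.6041 0.0788 0.0719
wrist 0.39 1321 0.6049 0.086 0.0794
wrist 0.405 1637 0.6068 0.0928 0.0873
wrist 0.42 2207 0.6085 0.0996 0.094
wrist 0.435 3128 0.6101 0.1064 0.1006
wrist 0.45 2535 0.6109 0.1092 0.103
```

```bash
python3 -m jog '-6 0 0 0 0 0 0.2;-6 0 0 -2 0 0 0.2;-6 0 0 -2 0 0 0.2;-5.8 0 0 0 0 0 0.2;0 0 0 0 0 0 0.2';  python3 - <<'E'
from h import *
f=grab("side"); crop(f,280,290,480,420,"s6"); print(r.get_obs()["contact_force"])
n="wrist"
f=grab(n,"w6"); W=cloud(f).reshape(-1,3); hsv=cv2.cvtColor(f["color"],cv2.COLOR_RGB2HSV).reshape(-1,3).astype(int)
m=(hsv[:,0]<13)&(hsv[:,1]>150)&(W[:,2]>.01)&(W[:,2]<.12)&(abs(W[:,0]-.6)<.05)&(W[:,1]>.26)&(W[:,1]<.48)
q=W[m]; 
for y in np.arange(.27,.48,.015):
        k=q[abs(q[:,1]-y)<.005]
        if len(k)>5: print(n,round(y,3),len(k),k[:,0].mean().round(4),np.percentile(k[:,2],95).round(4),np.percentile(k[:,2],5).round(4))
T=tool(); to(T[:3,3]+[0,0,-.02],T[:3,:3]); to([.598,.362,.02])
E
```

```text
clock: 8.4
tcp_pos: [0.5948, 0.3726, 0.0443]
orientation: [-1.983, 0.102, -0.073]
contact_force: [-1.5, 0.7, -2.6]
grip_width: 0.0331
[-0.6515108   0.07237488 -2.5074046 ]
wrist 0.33 234 0.5945 0.0692 0.0679
wrist 0.345 753 0.5934 0.0694 0.0679
wrist 0.36 895 0.5952 0.0697 0.0682
wrist 0.375 1116 0.5968 0.0699 0.0682
wrist 0.39 1869 0.598 0.0696 0.0572
wrist 0.405 1257 0.6 0.0694 0.0654
wrist 0.42 1515 0.6018 0.0696 0.0664
wrist 0.435 2036 0.6035 0.0699 0.0664
wrist 0.45 2725 0.6052 0.0702 0.0666
wrist 0.465 3940 0.6063 0.0701 0.0626
tcp [0.5971 0.3684 0.0447] x [ 0.994 -0.11   0.007] y [-0.037 -0.398 -0.917]
turn deg [0. 0. 0.]
shift in current axes mm [-0.1 18.3  8. ]
shift in target axes mm [-0.1 18.3  8. ]
tcp [0.5971 0.3684 0.0447] x [ 0.994 -0.11   0.007] y [-0.037 -0.398 -0.917]
shift in current axes mm [ 1.4 25.2  4.1]
```

View pics/s6.png

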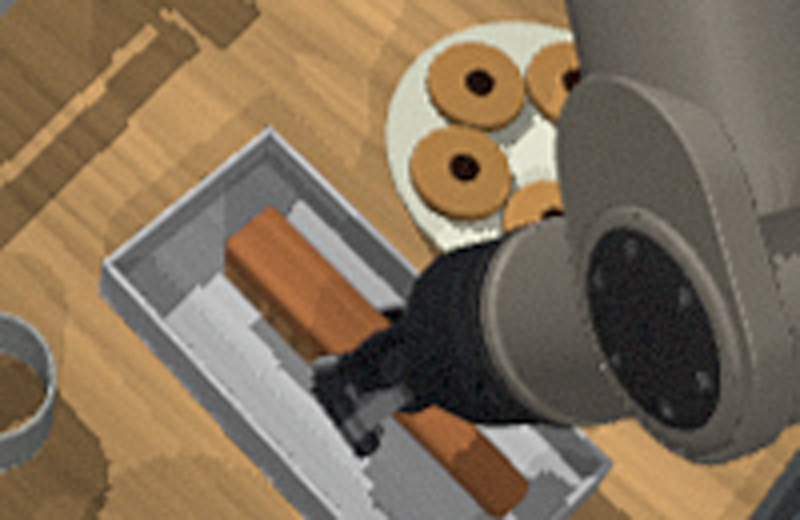

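```bash
python3 -m jog '0 0 0 0 8 1.3 0.2;0 0 0 0 8 1.3 0.2;0 0 0 0 6 1 0.2;0 0 0 0 2.5 0.5 0.2;0 0 0 0 0 0 0.2';  python3 - <<'E'
from h import *
print(r.get_obs()["contact_force"])
n="wrist"
f=grab(n,"w6"); W=cloud(f).reshape(-1,3); hsv=cv2.cvtColor(f["color"],cv2.COLOR_RGB2HSV).reshape(-1,3).astype(int)
m=(hsv[:,0]<13)&(hsv[:,1]>150)&(W[:,2]>.01)&(W[:,2]<.12)&(abs(W[:,0]-.6)<.05)&(W[:,1]>.26)&(W[:,1]<.48)
q=W[m]; 
for y in np.arange(.27,.48,.03):
        k=q[abs(q[:,1]-y)<.005]
        if len(k)>5: print(n,round(y,3),len(k),k[:,0].mean().round(4),np.percentile(k[:,2],95).round(4),np.percentile(k[:,2],5).round(4))
T=tool(); to([.598,.362,.0177])
E
```

```text
clock: 8.92
tcp_pos: [0.5971, 0.3583, 0.02]
orientation: [-1.985, 0.108, -0.08]
contact_force: [0.1, -0.4, -2.7]
grip_width: 0.0332
[ 0.06413112 -0.35350676 -2.74857214]
wrist 0.33 703 0.5941 0.0452 0.0438
wrist 0.36 1086 0.5979 0.0455 0.0438
wrist 0.39 1161 0.6013 0.0447 0.0406
wrist 0.42 1932 0.6049 0.0452 0.0417
wrist 0.45 3780 0.6084 0.0454 0.0411
tcp [0.5971 0.3592 0.0203] x [ 0.994 -0.113  0.007] y [-0.039 -0.401 -0.915]
shift in current axes mm [0.5 1.2 3.6]
```

```bash
python3 -m jog '0 0 0 0 1 0.4 0.2;0 0 0 0 1 0.4 0.2;0 0 0 0 1 0.4 0.2;0 0 0 0 0.5 0.2 0.2;0 0 0 0 0 0 0.2';  python3 - <<'E'
from h import *
print(r.get_obs()["contact_force"]); to([.598,.362,.0177])
E
```

```text
clock: 9.38
tcp_pos: [0.5972, 0.3604, 0.0192]
orientation: [-1.984, 0.106, -0.081]
contact_force: [-1.9, -1.5, 11.5]
grip_width: 0.0331
[-1.86455435 -1.45709975 11.47946686]
tcp [0.5972 0.3604 0.0192] x [ 0.994 -0.112  0.008] y [-0.038 -0.402 -0.915]
shift in current axes mm [0.6 0.7 2.2]
```

```bash
python3 -m jog '0 0 0 0 -0.5 -0.3 0.2;0 0 0 0 0 0 0.45;0 0 0 0 0 0 0.6;0 0 0 0 0 0 0.6;0 0 0 0 0 0 0.6'; python3 -m jog '0 0 0 0 -4 0 0.6;0 0 0 0 -10 0 0.6;0 0 0 0 -20 0 0.6;0 0 0 0 -30 0 0.6;0 0 0 0 -30 0 0.6';  python3 - <<'E'
from h import *
f=grab("side"); crop(f,280,290,480,420,"s7"); f=grab("scene");crop(f,360,130,540,270,"c7")
print(r.get_obs()["contact_force"]); to([.6,.3,.45],mat([1,0.014,0],[0,0,-1]))
E
```

```text
clock: 9.8
tcp_pos: [0.5968, 0.3603, 0.0171]
orientation: [-1.983, 0.106, -0.079]
contact_force: [0.1, -0.5, -0.2]
grip_width: 0.0513
clock: 10.22
tcp_pos: [0.6002, 0.398, 0.1044]
orientation: [-1.984, 0.107, -0.078]
contact_force: [-0.3, 1.0, 0.3]
grip_width: 0.0512
[0.83826488 0.52711333 0.81650791]
tcp [0.6017 0.4033 0.1096] x [ 0.994 -0.11   0.012] y [-0.032 -0.393 -0.919]
turn deg [23.2 -7.1 -0.8]
shift in current axes mm [  13.7 -272.3 -228.6]
shift in target axes mm [  -3.1 -340.4 -103.2]
```

View pics/s7.png

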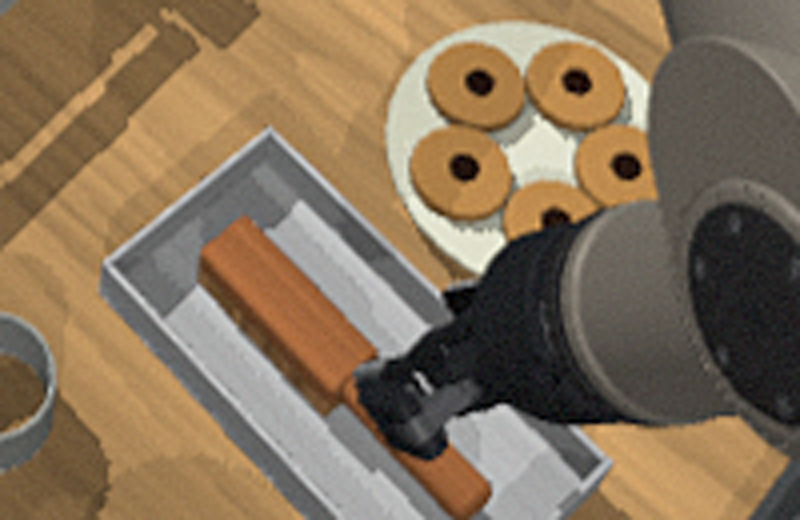

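View pics/c7.png

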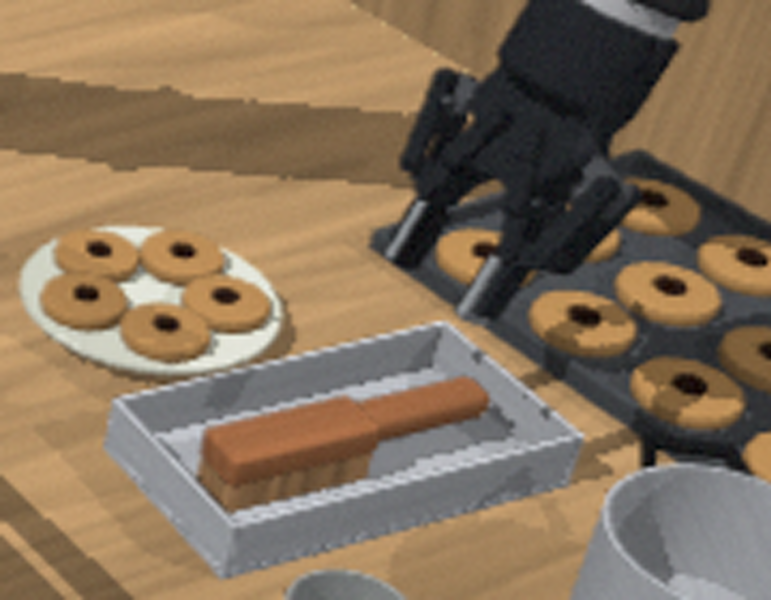

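```bash
python3 -m jog '0 0 0 0 -25 0 0.3;4.6 -1.4 0 0 -35 -20 0;4.6 -1.4 0 0 -35 -20 0;4.6 -1.4 0 0 -35 -20 0;4.6 -1.4 0 0 -35 -20 0'; python3 -m jog '5 -1.4 0 0 -30 -25 0;0 0 0 0 -30 -28 0;0 0 0 0 -25 -30 0;0 0 0 0 -25 -30 0;0 0 0 0 -25 -30 0'
python3 - <<'E'
from h import *
to([.555,-.22,.45],mat([1,0.014,0],[0,0,-1]))
print(r.get_obs()["joints"].round(2))
E
```

```text
clock: 10.73
tcp_pos: [0.599, 0.3734, 0.2854]
orientation: [-1.658, 0.024, 0.003]
contact_force: [1.6, -0.2, 0.9]
grip_width: -0.0003
clock: 11.15
tcp_pos: [0.6022, 0.2309, 0.4225]
orientation: [-1.576, 0.008, 0.02]
contact_force: [1.1, -0.1, -0.7]
grip_width: 0.0002
tcp [0.6022 0.2309 0.4225] x [ 1.     0.007 -0.018] y [-0.018 -0.005 -1.   ]
turn deg [ 0.3 -0.4 -1. ]
shift in current axes mm [ -50.9  -24.5 -450.7]
shift in target axes mm [ -53.5  -27.5 -450.2]
[-0.05  0.39 -0.6   1.31  0.21  1.52 -0.62]
```

```bash
python3 -m jog '0 0 -0.2 -4 -15 -35 0;0 0 -0.2 -4 -15 -35 0;0 0 -0.2 -4 0 -38 0;0 0 -0.2 -4 0 -38 0;0 0 -0.2 -4 0 -38 0'; python3 -m jog '0 0 0 -4 0 -38 0;0 0 0 -4 0 -38 0;0 0 0 -4 0 -38 0;0 0 0 -4 0 -38 0;0 0 0 -4 0 -38 0';python3 -m jog '0 0 0 -4 0 -38 0;0 0 0 0 0 -30 0;7 0 0 0 0 -10 0;7 0 0 0 0 -5 0;7 0 0 0 0 0 0';python3 -m jog '7 0 0 0 0 0 0;7 0 0 0 0 0 0;6 0 0 0 0 0 0;0 0 0 0 0 0 0;0 0 0 0 0 0 0'
python3 - <<'E'
from h import *
grab("wrist","w8"); f=grab("scene"); crop(f,100,20,360,330,"c8")
to([.555,-.16,.36],mat([1,0.014,0],[0,.66,-.75]))
print(r.get_obs()["joints"].round(2))
E
```

```text
clock: 11.57
tcp_pos: [0.5838, 0.0471, 0.4525]
orientation: [-1.576, -0.006, 0.006]
contact_force: [0.3, -0.1, 0.2]
grip_width: -0.0003
clock: 11.98
tcp_pos: [0.5651, -0.1431, 0.4533]
orientation: [-1.576, -0.006, 0.006]
contact_force: [-0.6, 0.6, 0.4]
grip_width: 0.0
clock: 12.4
tcp_pos: [0.5623, -0.2261, 0.4539]
orientation: [-1.205, -0.005, 0.004]
contact_force: [0.8, 0.3, -0.8]
grip_width: -0.0
clock: 12.82
tcp_pos: [0.5621, -0.2259, 0.4509]
orientation: [-0.861, 0.001, 0.006]
contact_force: [0.9, 0.1, 1.0]
grip_width: 0.0002
tcp [ 0.5629 -0.2231  0.4537] x [1.    0.01  0.001] y [-0.006  0.65  -0.76 ]
turn deg [ 0.8 -0.2 -0.3]
shift in current axes mm [ -7.3 112.2 -12.9]
shift in target axes mm [ -8.  112.  -14.4]
[ 0.84  0.5  -0.44  1.23 -0.44  1.76  0.41]
```

View pics/w8.png

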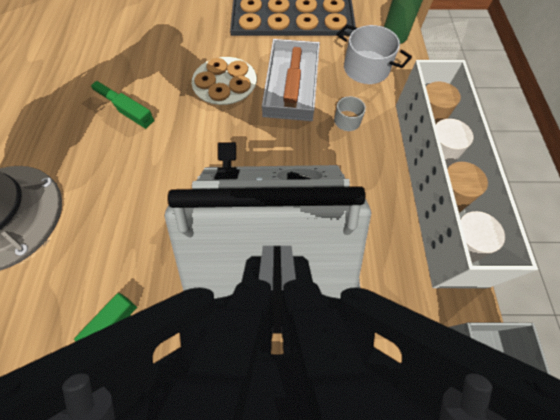

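View pics/c8.png

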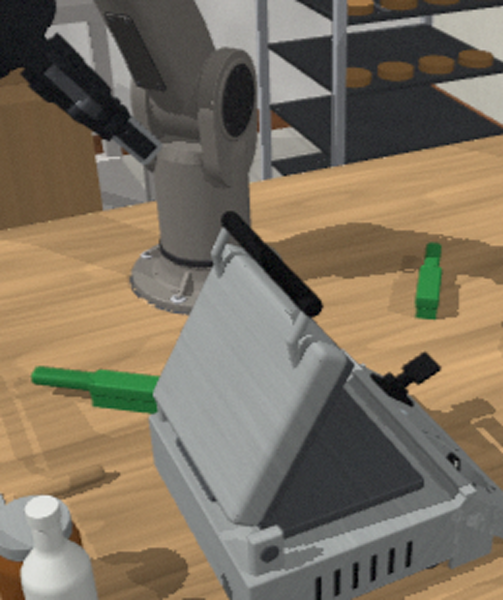

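Run:
```python
from h import *
f=grab("wrist"); W=cloud(f); col=f["color"].astype(int)
q=W[185:210,200:340].reshape(-1,3); c=col[185:210,200:340].reshape(-1,3)
q=q[(c.max(1)<60)]; q=q[q[:,2]>.28]
A=np.c_[2*q[:,1],2*q[:,2],np.ones(len(q))]; s=np.linalg.lstsq(A,(q[:,1:]**2).sum(1),rcond=None)[0]
print("circ",s[:2],np.sqrt(s[2]+s[0]**2+s[1]**2), q[:,1:].min(0),q[:,1:].max(0),len(q))
c=s[:2];
```

```text
circ [-0.12634062  0.3333856 ] 0.008030569529120941 [-0.1363607   0.32707487] [-0.11805016  0.34324892] 2583
```

```bash
cat > lid.py <<'E'
from h import *
T=tool(); d=T[1:,1]/np.linalg.norm(T[1:,1]); zz=T[1:,2]
H=np.array([-.186,.114]); rr=.2265
def P(ph,g=.009): return H+rr*np.array([np.cos(ph),np.sin(ph)])-g*d
E
python3 - <<'E'
from lid import *
p=P(np.radians(74.7),.02); to([.556,*p],mat([1,0.014,0],[0,.65,-.76]))
phs=np.radians(np.linspace(74.7,13.05,7))
for a,b in zip(phs[:-1],phs[1:]):
    D=(P(b)-P(a))/5*1000; print("per row y,z:",(D@d).round(2),(D@zz).round(2), P(b).round(4))
E
```

```text
Traceback (most recent call last):
  File "lid.py", line 4, in P
    def P(ph,g=.009): return H+rr*np.array([np.cos(ph),np.sin(ph)])-g*d
                             ~~~~~~~~~~~~~~~~~~~~~~~~~~~~~~~~~~~~~~^~~~
ValueError: operands could not be broadcast together with shapes (2,) (3,)
```

```bash
sed -i 's/T\[1:,/T[1:3,/g' lid.py
python3 - <<'E'
from lid import *
p=P(np.radians(74.7),.02); to([.556,*p],mat([1,0.014,0],[0,.65,-.76]))
phs=np.radians(np.linspace(74.7,13.05,7))
for a,b in zip(phs[:-1],phs[1:]):
    D=(P(b)-P(a))/5*1000; print("per row y,z:",(D@d).round(2),(D@zz).round(2), P(b).round(4))
E
```

```text
tcp [ 0.5629 -0.2226  0.4541] x [1.    0.01  0.002] y [-0.006  0.65  -0.76 ]
turn deg [-0.  -0.1 -0.3]
shift in current axes mm [ -6.2 135.1  -5.8]
shift in target axes mm [ -7.  135.1  -5.8]
per row y,z: 7.09 3.93 [-0.0941  0.3251]
per row y,z: 7.68 2.61 [-0.0592  0.3044]
per row y,z: 8.02 1.19 [-0.0286  0.2778]
per row y,z: 8.11 -0.26 [-0.0032  0.2462]
per row y,z: 7.93 -1.7 [0.0161 0.2105]
per row y,z: 7.5 -3.09 [0.0288 0.172 ]
```

```bash
python3 -m jog '0 0 -0.3 -3 30 -1 0;0 0 0 -3 35 -1 0;0 0 0 0 35 -1 0;0 0 0 0 20 -1 0;0 0 0 0 10 -1 0'
python3 - <<'E'
from lid import *
p=P(np.radians(74.7),.009); to([.556,*p],mat([1,0.014,0],[0,.65,-.76])); print(r.get_obs()["contact_force"])
grab("wrist","w9")
E
```

```text
clock: 13.38
tcp_pos: [0.5555, -0.1392, 0.3503]
orientation: [-0.861, -0.007, 0.008]
contact_force: [0.5, 0.7, 0.9]
grip_width: -0.0001
tcp [ 0.5555 -0.1392  0.3503] x [1.    0.01  0.003] y [-0.004  0.652 -0.759]
turn deg [-0.1 -0.1 -0.3]
shift in current axes mm [ 0.6 13.  -1.8]
shift in target axes mm [ 0.5 13.  -1.7]
[0.53342374 0.67675958 0.90118265]
```

View pics/w9.png

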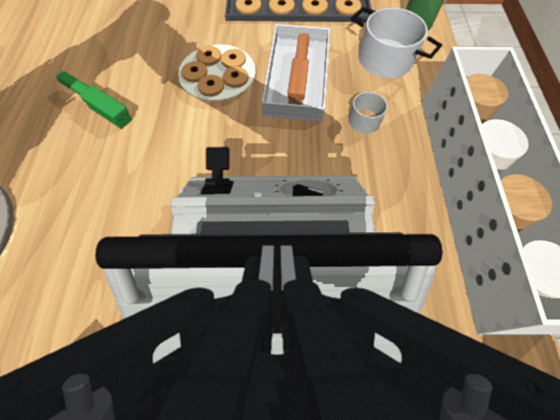

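```bash
python3 -m jog '0 0 0 0 6 -1 0;0 0 0 0 5 -1 0;0 0 0 0 5 2 0;0 0 0 0 5 2 0;0 0 0 0 5 2 0';  python3 - <<'E'
from lid import *
T=tool(); b=T[1:3,3]+.009*d-H; print("phi",np.degrees(np.arctan2(b[1],b[0])),np.linalg.norm(b)); print(r.get_obs()["contact_force"])
E
```

```text
clock: 13.85
tcp_pos: [0.5567, -0.1245, 0.3352]
orientation: [-0.86, -0.005, 0.0]
contact_force: [-3.2, -4.6, 11.0]
grip_width: 0.0
phi 72.54983507617166 0.2246717951887545
[-3.20715709 -4.58047701 10.99058874]
```

```bash
python3 -m jog '0 0 0 0 7 4 0;0 0 0 0 7 4 0;0 0 0 0 7 4 0;0 0 0 0 7 4 0;0 0 0 0 7 3.5 0';  python3 - <<'E'
from lid import *
T=tool(); b=T[1:3,3]+.009*d-H; print("phi",np.degrees(np.arctan2(b[1],b[0])),np.linalg.norm(b)); print(r.get_obs()["contact_force"])
E
```

```text
clock: 14.27
tcp_pos: [0.556, -0.0872, 0.3205]
orientation: [-0.862, -0.004, 0.001]
contact_force: [-3.3, -5.6, 4.1]
grip_width: -0.0001
phi 62.34200159946937 0.22543330355176683
[-3.29977194 -5.59036862  4.11889349]
```

```bash
python3 -m jog '0 0 0 0 7.5 2.9 0;0 0 0 0 7.6 2.7 0;0 0 0 0 7.6 2.5 0;0 0 0 0 7.7 2.3 0;0 0 0 0 7.8 2 0'; python3 -m jog '0 0 0 0 7.9 1.7 0;0 0 0 0 8 1.4 0;0 0 0 0 8 1.1 0;0 0 0 0 8 0.8 0;0 0 0 0 8 0.5 0'
python3 - <<'E'
from lid import *
T=tool(); b=T[1:3,3]+.009*d-H; print("phi",np.degrees(np.arctan2(b[1],b[0])),np.linalg.norm(b)); print(r.get_obs()["contact_force"],r.get_obs()["joints"].round(2))
f=grab("scene"); crop(f,100,20,360,330,"c10")
E
```

```text
clock: 14.68
tcp_pos: [0.556, -0.0528, 0.2993]
orientation: [-0.862, -0.004, 0.001]
contact_force: [-3.6, -4.8, 3.9]
grip_width: 0.0001
clock: 15.1
tcp_pos: [0.556, -0.0225, 0.2724]
orientation: [-0.861, -0.004, 0.001]
contact_force: [-3.4, -4.5, 3.1]
grip_width: -0.0001
phi 41.83156205587165 0.22728153459227182
[-3.44182766 -4.51488642  3.12787979] [ 0.7   0.45 -0.53  1.74 -0.51  1.21  0.43]
```

View pics/c10.png

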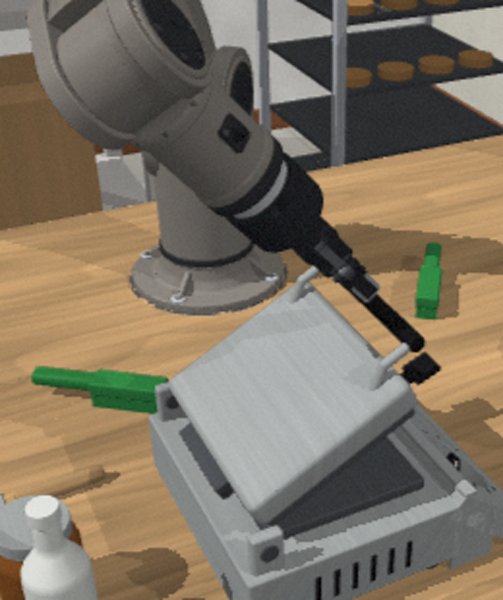

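```bash
python3 -m jog '0 0 0 0 8.1 0.2 0;0 0 0 0 8.1 -0.1 0;0 0 0 0 8.1 -0.4 0;0 0 0 0 8.1 -0.7 0;0 0 0 0 8 -1 0'; python3 -m jog '0 0 0 0 8 -1.3 0;0 0 0 0 7.9 -1.6 0;0 0 0 0 7.9 -1.9 0;0 0 0 0 6 -1.7 0;0 0 0 0 4 -1.2 0'
python3 - <<'E'
from lid import *
T=tool(); b=T[1:3,3]+.009*d-H; print("phi",np.degrees(np.arctan2(b[1],b[0])),np.linalg.norm(b)); print(r.get_obs()["contact_force"],r.get_obs()["joints"].round(2))
E
```

```text
clock: 15.57
tcp_pos: [0.5562, 0.0031, 0.2396]
orientation: [-0.861, -0.004, 0.001]
contact_force: [-1.8, -5.0, 3.2]
grip_width: -0.0001
clock: 15.98
tcp_pos: [0.5559, 0.0196, 0.2087]
orientation: [-0.86, -0.004, 0.002]
contact_force: [-2.0, -5.4, 3.2]
grip_width: -0.0001
phi 22.550832533063943 0.22901830793815314
[-2.03944136 -5.36565002  3.16885888] [ 0.65  0.51 -0.55  1.83 -0.52  1.05  0.45]
```

```bash
python3 -m jog '0 0 0 0 5 -1.6 0;0 0 0 0 5 -1.8 0;0 0 0 0 5 -2 0;0 0 0 0 5 -2.1 0;0 0 0 0 4 -1.8 0'; python3 -m jog '0 0 0 0 3 -1.4 0;0 0 0 0 2.5 -1.2 0;0 0 0 0 2 -1 0;0 0 0 0 2 -1 0;0 0 0 0 1 -0.5 0'
python3 - <<'E'
from lid import *
T=tool(); b=T[1:3,3]+.009*d-H; print("phi",np.degrees(np.arctan2(b[1],b[0])),np.linalg.norm(b)); print(r.get_obs()["contact_force"])
E
```

```text
clock: 16.4
tcp_pos: [0.5559, 0.0284, 0.1849]
orientation: [-0.86, -0.004, 0.003]
contact_force: [-3.5, -4.1, 3.2]
grip_width: 0.0001
clock: 16.82
tcp_pos: [0.5562, 0.0308, 0.1771]
orientation: [-0.857, -0.004, 0.003]
contact_force: [-15.4, -15.8, 35.0]
grip_width: 0.0002
phi 14.191340541540388 0.22971645558648834
[-15.40742002 -15.81226618  35.02640878]
```

```bash
python3 -m jog '0 0 0 0 -2 0.5 0;0 0 0 0 -15 0 0;0 0 0 0 -25 0 0;0 0 0 0 -25 0 0;0 0 0 0 -25 0 0'
python3 - <<'E'
from lid import *
f=grab("scene"); crop(f,170,180,380,340,"c11"); f=grab("side"); crop(f,130,140,340,300,"s11")
f=grab("wrist","w11"); W=cloud(f); col=f["color"].astype(int)
m=(W[...,2]>.14)&(W[...,2]<.2)&(W[...,1]>.01)&(W[...,1]<.06)&(abs(W[...,0]-.55)<.08)&(col.max(2)<60)
q=W[m]; print(len(q), np.percentile(q[:,1:],[1,50,99],axis=0))
A=np.c_[2*q[:,1],2*q[:,2],np.ones(len(q))]; s=np.linalg.lstsq(A,(q[:,1:]**2).sum(1),rcond=None)[0]
print("circ",s[:2],np.sqrt(s[2]+s[0]**2+s[1]**2)); b=s[:2]-H; print(np.degrees(np.arctan2(b[1],b[0])),np.linalg.norm(b))
# lid top plane
m=(W[...,2]>.12)&(W[...,2]<.2)&(W[...,1]>-.1)&(W[...,1]<0)&(abs(W[...,0]-.55)<.08)&(col.min(2)>90)
q=W[m]; ce=q.mean(0); n=np.linalg.svd(q-ce,full_matrices=False)[2][2]; print(len(q),ce,n, "tilt deg", np.degrees(np.arctan2(n[1],n[2])))
E
```

```text
clock: 17.23
tcp_pos: [0.5562, -0.028, 0.2449]
orientation: [-0.859, -0.005, 0.003]
contact_force: [-0.3, 0.2, -0.2]
grip_width: -0.0
4696 [[0.01846306 0.16496847]
 [0.02477224 0.17472997]
 [0.03539274 0.17713783]]
circ [0.02789677 0.1682714 ] 0.008018042742755067
14.23705067582718 0.220674445881274
4917 [ 0.54120556 -0.01990936  0.15325305] [ 0.00448088 -0.01097066 -0.99992978] tilt deg -179.37140881955008
```

View pics/c11.png

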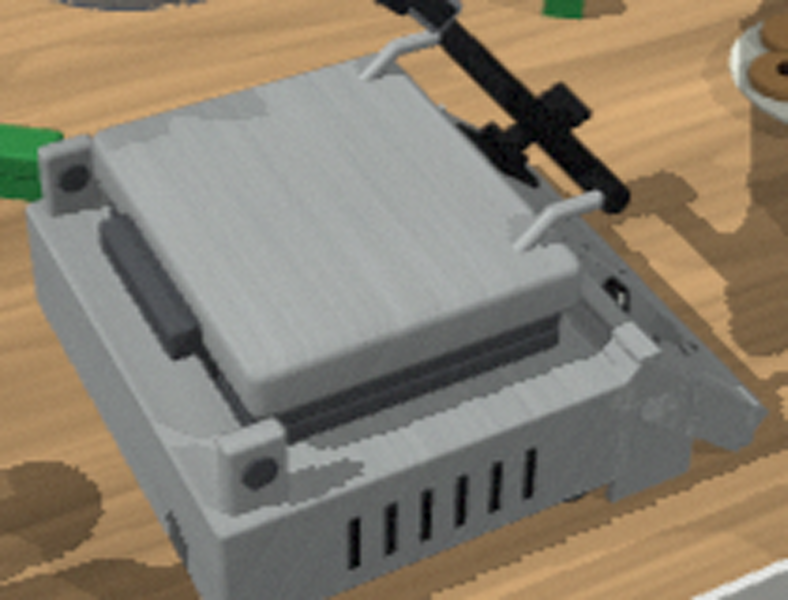

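View pics/s11.png

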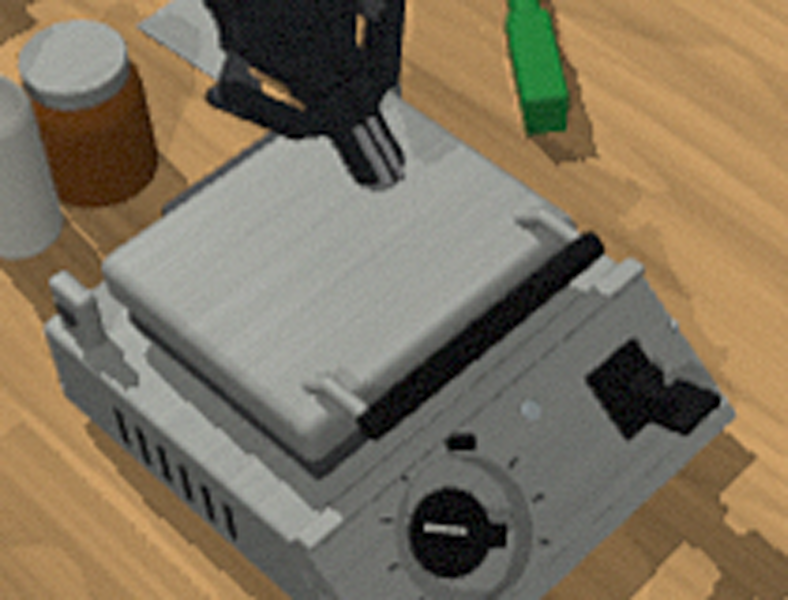

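Run:
```python
from h import *
for n in("scene","side","wrist"):
    f=grab(n); W=cloud(f); col=f["color"].astype(int)
    m=(W[...,2]>.14)&(W[...,2]<.165)&(W[...,1]>-.15)&(W[...,1]<-.005)&(abs(W[...,0]-.55)<.09)&(col.min(2)>80)
    q=W[m]; A=np.c_[q-q.mean(0)]
    for _ in range(3):
        c=np.linalg.lstsq(np.c_[q[:,:2],np.ones(len(q))],q[:,2],rcond=None)[0]; e=q[:,2]-np.c_[q[:,:2],np.ones(len(q))]@c; q=q[abs(e)<.003]
    print(n,len(q),"dz/dy deg",np.degrees(np.arctan(c[1])),"dz/dx",np.degrees(np.arctan(c[0])),"z at y-.02",np.array([.55,-.02,1])@c)
```

```text
scene 4012 dz/dy deg 0.030485037260073275 dz/dx 0.011641895939689801 z at y-.02 0.1514771559193791
side 3499 dz/dy deg -0.0316344768504164 dz/dx 0.07281159137954858 z at y-.02 0.15188870993161144
wrist 4194 dz/dy deg -0.10406392489026195 dz/dx -0.03602673575626854 z at y-.02 0.15331902687466073
```

Run:
```python
from h import *
f=grab("side"); s=crop(f,220,230,320,305,"s12"); print(s)
W=cloud(f); 
# panel plane points between dial and paddle
q=W[250:285,262:300].reshape(-1,3)
ir=(q-IO)@R.from_euler("z",IY).as_matrix()
n=np.array([-.643,0,.766]); dd=ir@n; print("plane offset",np.percentile(dd,[10,50,90]))
```

```text
8.0
plane offset [nan nan nan]
```

View pics/s12.png

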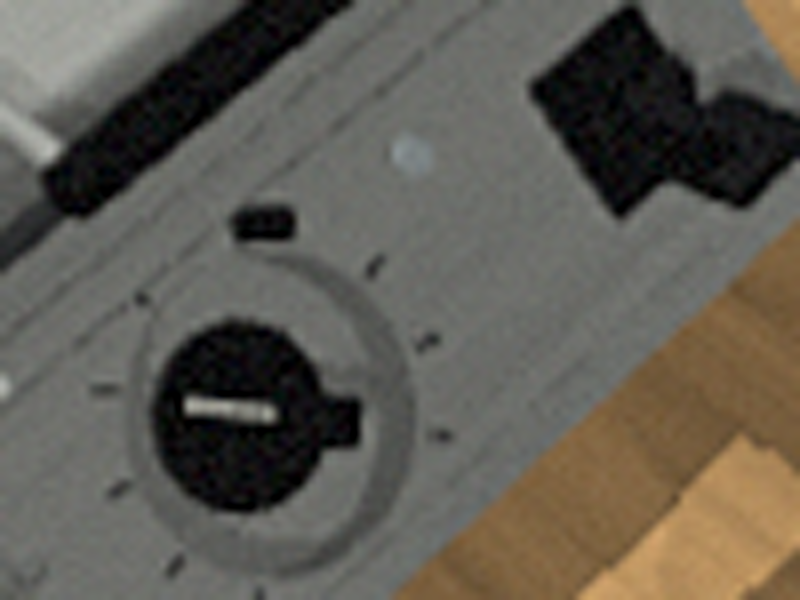

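```bash
cat >> h.py <<'E'
RZ=R.from_euler("z",IY).as_matrix()
NW=RZ@np.array([-.643,0,.766]); UP=RZ@np.array([.766,0,.643]); LEFT=RZ@np.array([0,1.,0])
def rayplane(f,u,v,p0,n=NW):
    d=f["c2w"][:3,:3]@np.array([(u-f["cx"])/f["fx"],-(v-f["cy"])/f["fy"],-1]); o=f["c2w"][:3,3]
    return o+((p0-o)@n)/(d@n)*d
E
python3 - <<'E'
from h import *
f=grab("side")
W=cloud(f); q=W[255:285,268:292].reshape(-1,3); q=q[~np.isnan(q).any(1)]
q=q[q[:,2]>.03]
dd=(q-IO)@NW; print("plane offset",np.percentile(dd,[10,50,90]),len(q))
off=np.median(dd); p0=IO+NW*off
px=lambda u,v:((u+.5)/8-.5+220,(v+.5)/8-.5+230)
C=rayplane(f,*px(272,414),p0); print("recess",C,"iron",RZ.T@(C-IO))
for nm,a in dict(pt=(185,405),end=(275,412),band=(265,222),t1=(140,298),t2=(104,388),t3=(118,488),t4=(175,565),t8=(440,435),t7=(428,340),t6=(375,268)).items():
    P=rayplane(f,*px(*a),p0)-C; print(nm,"up",(P@UP*1000).round(1),"left",(P@LEFT*1000).round(1),"r",(np.linalg.norm(P)*1000).round(1),"acw",np.arctan2(P@LEFT,P@UP).round(3))
E
```

```text
plane offset [0.12514412 0.12809213 0.13066355] 678
recess [0.60267093 0.06542633 0.0617433 ] iron [-0.12569676  0.05313111  0.0617433 ]
pt up 17.7 left 18.9 r 25.9 acw 0.819
end up -0.1 left -1.0 r 1.1 acw -1.695
band up 42.0 left -30.6 r 52.0 acw -0.629
t1 up 48.1 left 11.8 r 49.6 acw 0.241
t2 up 35.6 left 34.8 r 49.8 acw 0.773
t3 up 12.5 left 47.8 r 49.4 acw 1.316
t4 up -13.7 left 47.3 r 49.3 acw 1.853
t8 up -36.1 left -37.1 r 51.7 acw -2.342
t7 up -13.4 left -50.5 r 52.3 acw -1.83
t6 up 12.0 left -49.7 r 51.2 acw -1.333
```

```bash
python3 -m jog '0 0 0 0 -30 10 0;0 0 0 0 -30 20 0;-7 0 0 0 -20 30 0;-7 0 0 0 -20 30 0;-7 0 0 0 -15 35 0'; python3 -m jog '-7 0 0 2 -10 38 0;-7 0 0 4 -5 38 0;-7 0 0 4 0 38 0;-7 0 0 4 0 38 0;-7 0 0 4 0 30 0.3'
python3 - <<'E'
from h import *
C=np.array([.602,.0655,.062]); print(r.get_obs()["joints"].round(2))
to(C+.15*NW,np.c_[LEFT,-NW,-UP])
E
```

```text
clock: 18.05
tcp_pos: [0.5564, 0.0006, 0.4083]
orientation: [-1.233, -0.003, -0.006]
contact_force: [0.8, 1.7, 0.3]
grip_width: 0.0002
clock: 18.47
tcp_pos: [0.5724, 0.1814, 0.4427]
orientation: [-1.84, -0.012, -0.004]
contact_force: [1.4, 0.1, -0.8]
grip_width: 0.0109
[-0.11  0.35 -0.6   1.35  0.41  1.67 -0.69]
tcp [0.5724 0.1814 0.4427] x [1.    0.006 0.009] y [ 0.01  -0.266 -0.964]
turn deg [-24.6  -0.6   0.3]
shift in current axes mm [ 25.7 261.7  51.9]
shift in target axes mm [ 28.  216.4 155.7]
```

```bash
python3 -m jog '-6.2 0 0 0 10 10 0.3;-6.2 0 0 4 15 10 0.3;-6.2 0 0 4 15 10 0.3;-6 0 0 4 20 15 0.3;0 0 0 4 28 20 0.3'; python3 -m jog '0 0 0 4 25 20 0.3;0 0 0 4 25 20 0.3;0 0 0 4 25 20 0.3;0 0 0 0 22 15 0.3;0 0 0 0 15 10 0.3'
python3 - <<'E'
from h import *
C=np.array([.602,.0655,.062]); print(r.get_obs()["joints"].round(2))
to(C+.13*NW,np.c_[LEFT,-NW,-UP])
grab("wrist","w13")
E
```

```text
clock: 18.88
tcp_pos: [0.587, 0.1948, 0.3296]
orientation: [-2.27, -0.016, 0.01]
contact_force: [-0.4, 0.3, -0.5]
grip_width: 0.0253
clock: 19.3
tcp_pos: [0.6, 0.1818, 0.1889]
orientation: [-2.268, -0.005, 0.005]
contact_force: [-0.3, 0.0, -0.8]
grip_width: 0.0257
[-0.34  0.71 -0.5   1.51  0.76  1.61 -1.04]
tcp [0.6    0.1818 0.1889] x [ 1.     0.005 -0.002] y [ 0.002 -0.642 -0.766]
turn deg [-0.  -0.3 -0.4]
shift in current axes mm [ 0.7 42.  -7.5]
shift in target axes mm [ 0.4 42.  -7.5]
```

View pics/w13.png

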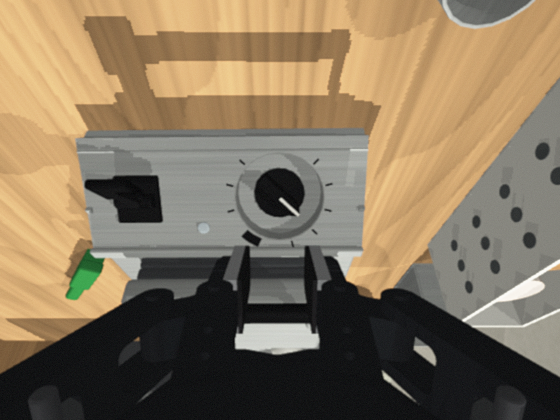

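Run:
```python
from h import *
import pickle
f=grab("wrist"); pickle.dump(f,open("w13.pkl","wb")); print(crop(f,215,135,345,232,"w13c"))
W=cloud(f); q=W[160:230,170:225].reshape(-1,3); q=q[~np.isnan(q).any(1)]
dd=(q-IO)@NW; print("plane offset",np.percentile(dd,[10,50,90]),len(q))
```

```text
6.153846153846154
plane offset [0.12837356 0.12927813 0.1302332 ] 3833
```

View pics/w13c.png

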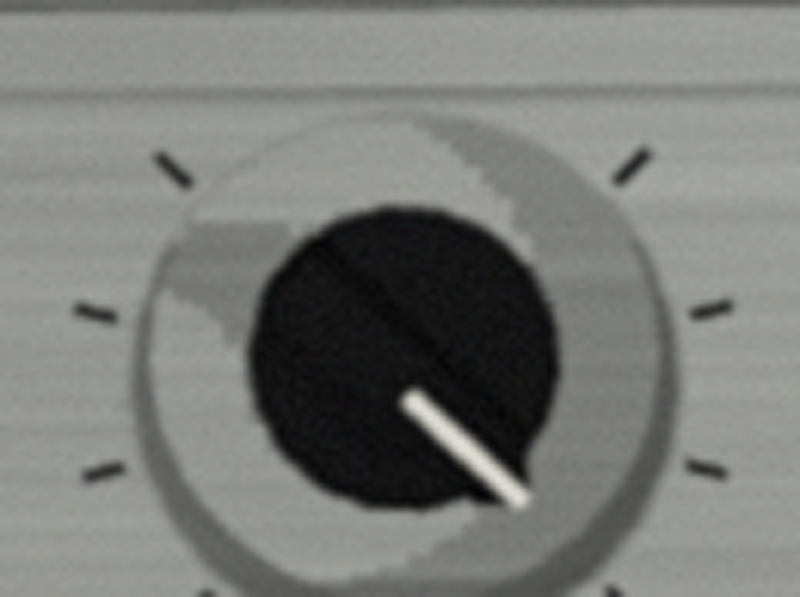

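Run:
```python
from h import *
import pickle
f=pickle.load(open("w13.pkl","rb")); k=800/130
px=lambda u,v:((u+.5)/k-.5+215,(v+.5)/k-.5+135)
p0=IO+NW*.129
C=rayplane(f,*px(405,390),p0); print("C",C,RZ.T@(C-IO))
for a in[(408,398),(522,500),(133,385),(680,385),(172,170),(633,165),(95,312),(712,310),(103,472),(707,468)]:
    P=rayplane(f,*px(*a),p0)-C; print(a,"up",(P@UP*1000).round(1),"left",(P@LEFT*1000).round(1),"r",(np.linalg.norm(P)*1000).round(1),"acw",np.arctan2(P@LEFT,P@UP).round(3))
# bar plane: 0 offset
a=rayplane(f,*px(408,398),p0);b=rayplane(f,*px(522,500),p0);P=b-a;print("line acw",np.arctan2(P@LEFT,P@UP),np.linalg.norm(P))
th=np.arctan2(P@LEFT,P@UP)
x=np.cos(th)*LEFT-np.sin(th)*UP
to(C-.015*NW,np.c_[x,-NW,np.cross(x,-NW)])
```

```text
C [0.60321416 0.06515766 0.06316063] [-0.12542053  0.05367054  0.06316063]
(408, 398) up 1.3 left 0.5 r 1.4 acw 0.35
(522, 500) up 18.4 left 19.1 r 26.5 acw 0.802
(133, 385) up -0.9 left -43.8 r 43.8 acw -1.591
(680, 385) up -0.8 left 44.1 r 44.1 acw 1.588
(172, 170) up -35.4 left -36.4 r 50.8 acw -2.341
(633, 165) up -36.0 left 35.6 r 50.6 acw 2.362
(95, 312) up -12.8 left -49.4 r 51.1 acw -1.825
(712, 310) up -13.0 left 48.8 r 50.5 acw 1.831
(103, 472) up 13.7 left -49.2 r 51.1 acw -1.3
(707, 468) up 13.0 left 49.0 r 50.7 acw 1.311
line acw 0.8266933635594351 0.025273792510268626
tcp [0.5998 0.181  0.1894] x [ 1.     0.005 -0.003] y [ 0.    -0.644 -0.765]
turn deg [ -0.2 -47.7  -0.5]
shift in current axes mm [  3.5 186.1  -7.4]
shift in target axes mm [ -4.4 186.2  -6.5]
```

```bash
python3 -m jog '0 -6.8 0 0 15 0 0.3;0 -6.8 0 0 15 0 0.3;0 -6.8 0 0 15 0 0.3;0 -6.8 0 0 15 0 0.3;0 -6.8 0 0 15 0 0.3'; python3 -m jog '0 -6.8 0 0 15 0 0.3;0 -6.8 0 0 10 0 0.3;0 0 0 -4 10 -6 0.3;0 0 0 0 0 0 0.3;0 0 0 0 0 0 0.3'
cat >> h.py <<'E'
C=np.array([.6032,.0652,.0632])
def dial(th,h):
    x=np.cos(th)*LEFT-np.sin(th)*UP; to(C+h*NW,np.c_[x,-NW,np.cross(x,-NW)]); o=r.get_obs(); print(o["joints"].round(2),o["contact_force"].round(1),o["moment"].round(2),"depth",((tool()[:3,3]-C)@NW*1000).round(1))
E
python3 - <<'E'
from h import *
dial(.815,-.016); f=grab("wrist","w14")
E
```

```text
clock: 19.82
tcp_pos: [0.6026, 0.1346, 0.137]
orientation: [-2.185, -0.323, 0.671]
contact_force: [-0.0, -1.1, -0.4]
grip_width: 0.0257
clock: 20.23
tcp_pos: [0.6044, 0.1056, 0.1143]
orientation: [-2.112, -0.438, 0.923]
contact_force: [-0.7, 0.4, 0.7]
grip_width: 0.0258
tcp [0.6044 0.1056 0.1143] x [ 0.678  0.567 -0.469] y [ 0.005 -0.641 -0.767]
turn deg [-0.3  0.  -0.1]
shift in current axes mm [ 0.2 81.2  2.3]
shift in target axes mm [ 0.2 81.2  2.6]
[-0.17  0.78 -0.6   1.64  0.9   1.5  -0.29] [-0.7  0.4  0.7] [0.69 0.02 0.02] depth 65.2
```

View pics/w14.png

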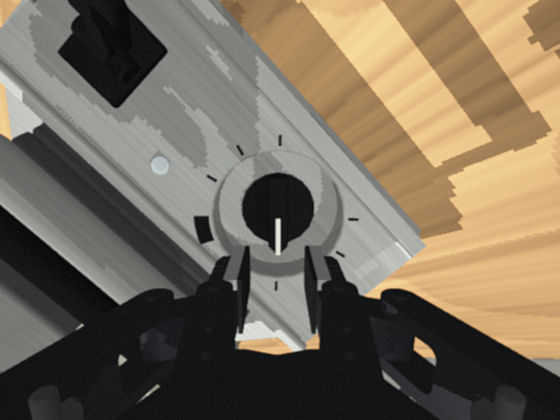

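```bash
python3 -m jog '0 0 0 0 20 1 0.3;0 0 0 0 20 1 0.3;0 0 0 0 18 0.5 0.3;0 0 0 0 10 0 0.3;0 0 0 0 0 0 0.3'
python3 - <<'E'
from h import *
dial(.815,-.016); f=grab("wrist","w15")
E
```

```text
clock: 20.7
tcp_pos: [0.6015, 0.0616, 0.0586]
orientation: [-2.112, -0.436, 0.931]
contact_force: [0.3, -0.6, 0.9]
grip_width: 0.0259
tcp [0.6015 0.0616 0.0586] x [ 0.674  0.566 -0.474] y [ 0.002 -0.643 -0.766]
turn deg [-0.3  0.3 -0.3]
shift in current axes mm [ 1.  10.2 -1.5]
shift in target axes mm [ 1.  10.2 -1.4]
[-0.13  0.82 -0.57  1.71  0.97  1.4  -0.33] [ 0.3 -0.6  0.9] [ 0.68  0.02 -0.03] depth -5.8
```

View pics/w15.png

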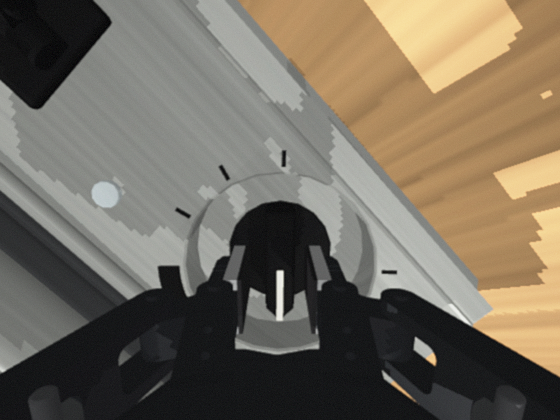

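```bash
python3 -m jog '0 0 0 1 5 -1 0.3;0 0 0 0 4.5 -0.4 0.3;0 0 0 0 0 0 0.3;0 0 0 0 0 0 0.1;0 0 0 0 0 0 0.05' 40; python3 -m jog '0 0 0 0 0 0 0.05;0 0 0 0 0 0 0.05;0 0 0 0 0 0 0.05;0 0 0 0 0 0 0.05;0 0 0 0 0 0 0.05'
python3 - <<'E'
from h import *
dial(.815,-.016)
E
```

```text
clock: 21.17
tcp_pos: [0.6036, 0.0574, 0.0533]
orientation: [-2.111, -0.439, 0.93]
contact_force: [-3.1, 0.1, 4.6]
grip_width: 0.0128
clock: 21.58
tcp_pos: [0.6036, 0.0574, 0.0533]
orientation: [-2.111, -0.439, 0.93]
contact_force: [-4.0, -1.6, 6.1]
grip_width: 0.0129
tcp [0.6036 0.0574 0.0533] x [ 0.674  0.568 -0.472] y [ 0.004 -0.642 -0.767]
turn deg [-0.3  0.3 -0.1]
shift in current axes mm [-0.5  3.4 -0.1]
shift in target axes mm [-0.5  3.4 -0.1]
[-0.12  0.83 -0.56  1.71  0.97  1.4  -0.33] [-4.  -1.6  6.1] [-0.17  0.61 -0.5 ] depth -12.6
```

```bash
python3 -m jog '0 6.5 0 0 0 0 0.05;0 6.5 0 0 0 0 0.05;0 6.5 0 0 0 0 0.05;0 6.5 0 0 0 0 0.05;0 6.5 0 0 0 0 0.05';python3 -m jog '0 6.5 0 0 0 0 0.05;0 6.5 0 0 0 0 0.05;0 6.5 0 0 0 0 0.05;0 6.5 0 0 0 0 0.05;0 6.5 0 0 0 0 0.05'
python3 - <<'E'
from h import *
dial(-.594,-.0126)
E
```

```text
clock: 22.0
tcp_pos: [0.6031, 0.0572, 0.0534]
orientation: [-2.254, -0.141, 0.292]
contact_force: [-5.5, -0.8, 7.5]
grip_width: 0.0129
clock: 22.42
tcp_pos: [0.6026, 0.0572, 0.0535]
orientation: [-2.247, 0.16, -0.35]
contact_force: [-7.4, -0.3, 8.3]
grip_width: 0.0128
tcp [0.6026 0.0572 0.0535] x [ 0.953 -0.23   0.196] y [ 0.002 -0.643 -0.766]
turn deg [ 0.2 15.8 -0.3]
shift in current axes mm [ 0.7 -0.   0.1]
shift in target axes mm [0.7 0.  0.3]
[-0.23  0.79 -0.4   1.72  0.89  1.31 -1.41] [-7.4 -0.3  8.3] [-0.57  1.23 -0.83] depth -12.6
```

```bash
python3 -m jog '0 5.5 0 0 0 0 0.05;0 5.5 0 0 0 0 0.05;0 5 0 0 0 0 0.05;0 0 0 0 0 0 0.05;0 0 0 0 0 0 0.05';python3 -m jog '0 0 0 0 0 0 0.3;0 0 0 0 0 0 0.3;0 0 0 0 0 0 0.3;0 0 0 0 -10 0 0.3;0 0 0 0 -15 0 0.3'; python3 -m jog '0 0 0 0 -20 0 0.3;0 0 0 0 -25 0 0.3;0 0 0 0 -25 0 0.3;0 0 0 0 -25 0 0.3;0 0 0 0 -15 0 0.3'
python3 - <<'E'
from h import *
dial(-.594,-.0126)
f=grab("wrist","w16"); f=grab("side"); crop(f,220,230,320,305,"s16")
E
```

```text
clock: 22.83
tcp_pos: [0.6022, 0.0572, 0.0534]
orientation: [-2.191, 0.304, -0.657]
contact_force: [-7.6, -0.2, 7.1]
grip_width: 0.013
clock: 23.25
tcp_pos: [0.6034, 0.0728, 0.0716]
orientation: [-2.19, 0.304, -0.657]
contact_force: [-0.0, 0.2, 0.0]
grip_width: 0.0256
clock: 23.67
tcp_pos: [0.6038, 0.1483, 0.1593]
orientation: [-2.183, 0.298, -0.658]
contact_force: [0.6, 0.8, -0.0]
grip_width: 0.0254
tcp [0.6038 0.1483 0.1593] x [ 0.836 -0.418  0.356] y [ 0.008 -0.638 -0.77 ]
turn deg [-0.3  0.1 -0.2]
shift in current axes mm [ 1.000e-01  1.396e+02 -3.200e+00]
shift in target axes mm [ -0.5 139.7  -2.5]
[-0.35  0.7  -0.41  1.58  0.76  1.5  -1.61] [ 0.6  0.8 -0. ] [ 0.69 -0.04  0.04] depth 127.1
```

View pics/w16.png

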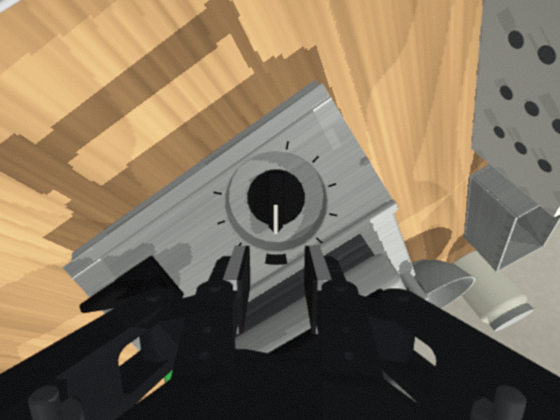

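```bash
cat >> h.py <<'E'
CP=C-.140*LEFT
def pad(up,h):
    to(CP+up*UP+h*NW,np.c_[LEFT,-NW,-UP]); o=r.get_obs(); e=tool()[:3,3]-CP
    print(o["joints"].round(2),"F left/up/n",(o["contact_force"]@np.c_[LEFT,UP,NW]).round(1),"pos",(e@np.c_[LEFT,UP,NW]*1000).round(1))
E
python3 - <<'E'
from h import *
f=grab("wrist"); p0=IO+NW*.129
a=rayplane(f,276,207,p0);b=rayplane(f,276,233,p0);P=b-a;t=np.arctan2(P@LEFT,P@UP);print("line acw",t,"q",2.356-t)
pad(-.055,.1)
E
```

```text
line acw -0.592723108162137 q 2.948723108162137
tcp [0.6037 0.1457 0.1571] x [ 0.835 -0.419  0.356] y [ 0.007 -0.64  -0.769]
turn deg [ -0.2 -34.   -0.2]
shift in current axes mm [-147.4   24.2  -34.6]
shift in target axes mm [-141.6   23.7   53.7]
[-0.35  0.7  -0.41  1.58  0.76  1.49 -1.61] F left/up/n [-0.5  0.8 -0. ] pos [141.6  -1.3 123.7]
```

View pics/s16.png

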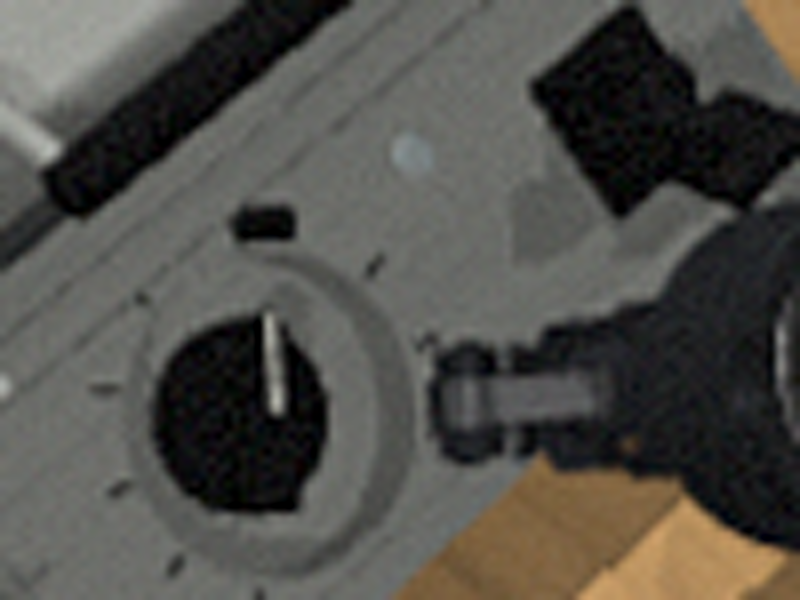

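```bash
python3 -m jog '0 -6.8 0 0 0 0 0;0 -6.8 0 0 0 0 0;0 -6.8 0 0 0 0 0;0 -6.8 0 0 0 0 0;0 -6.8 0 0 0 0 0';python3 -m jog '0 0 0 -15 0 10 0;0 0 0 -25 0 10 0;0 0 0 -25 0 10 0;0 0 0 -25 0 10 0;0 0 0 -25 0 10 0'; python3 -m jog '0 0 0 -20 0 4 0;0 0 0 -7 0 0 0;0 0 0 0 0 0 0;0 0 0 0 0 0 0;0 0 0 0 0 0 0'
python3 - <<'E'
from h import *
pad(-.055,.035)
f=grab("wrist","w17"); f=grab("side"); crop(f,230,190,350,280,"s17")
E
```

```text
clock: 24.23
tcp_pos: [0.6029, 0.142, 0.1548]
orientation: [-2.269, -0.011, 0.019]
contact_force: [0.2, -0.1, -0.3]
grip_width: 0.0003
clock: 24.65
tcp_pos: [0.4863, 0.1793, 0.1232]
orientation: [-2.269, -0.008, 0.011]
contact_force: [0.2, 1.0, -0.0]
grip_width: -0.0001
clock: 25.07
tcp_pos: [0.4622, 0.1828, 0.1221]
orientation: [-2.267, -0.009, 0.008]
contact_force: [-0.0, -0.2, 0.3]
grip_width: 0.0003
tcp [0.4622 0.1828 0.1221] x [ 1.     0.009 -0.003] y [ 0.004 -0.642 -0.767]
turn deg [-0.1 -0.1 -0.3]
shift in current axes mm [-0.2 87.   1.2]
shift in target axes mm [-0.6 87.   1.3]
[-0.38  0.66 -0.58  1.83  0.72  1.46 -1.31] F left/up/n [-0.   0.3  0.1] pos [  0.6 -53.7 122. ]
```

View pics/w17.png

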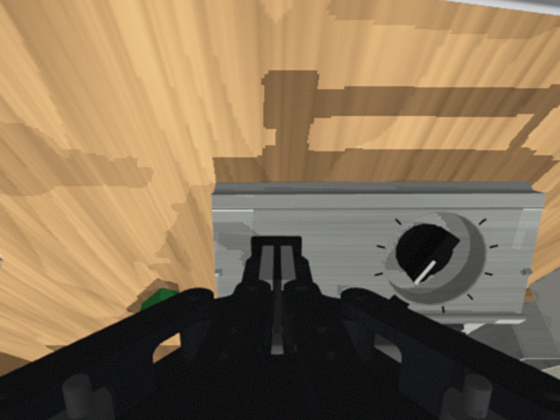

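View pics/s17.png

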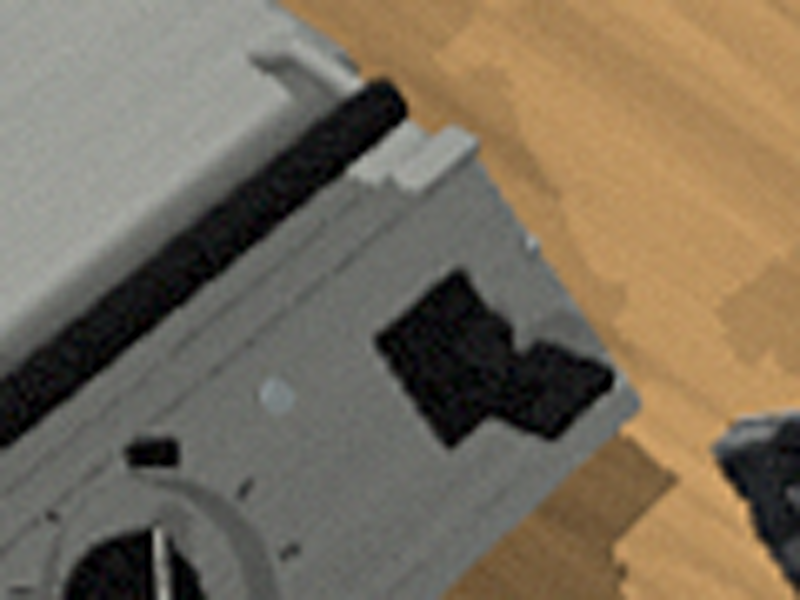

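Run:
```python
from h import *
f=grab("side")
u=proj(f,np.array([CP-.0268*UP+.0591*NW,CP,CP-.0268*UP+.0591*NW+.018*LEFT]))
print(((u-[230,190])*6.667).round(0))
W=cloud(f); q=W[235:256,300:325].reshape(-1,3); q=q[~np.isnan(q).any(1)]; e=(q-CP)@np.c_[LEFT,UP,NW]*1000; e=e[(e[:,2]>30)]
print(len(e),np.percentile(e,[2,50,98],axis=0).round(1))
```

```text
[[578. 403.]
 [443. 356.]
 [542. 435.]]
197 [[-16.8 -28.4  30.6]
 [  1.6 -16.9  47.2]
 [ 17.1  -7.2  60.6]]
```

```bash
python3 -m jog '0 0 0 0 15 0 0;0 0 0 0 25 0 0;0 0 0 0 25 0 0;0 0 0 0 15 0 0;0 0 0 0 7 0 0';python3 -m jog '0 0 0 0 0 -3 0;0 0 0 0 0 -3 0;0 0 0 0 0 -4 0;0 0 0 0 0 -4 0;0 0 0 0 0 -4 0'
python3 - <<'E'
from h import *
pad(-.0025,.035)
f=grab("side"); crop(f,230,190,350,280,"s18")
E
```

```text
clock: 25.63
tcp_pos: [0.4604, 0.1249, 0.0537]
orientation: [-2.27, -0.007, 0.012]
contact_force: [0.4, -0.4, -0.3]
grip_width: -0.0001
clock: 26.05
tcp_pos: [0.4619, 0.1161, 0.0677]
orientation: [-2.263, -0.014, 0.01]
contact_force: [0.2, 4.2, 0.2]
grip_width: -0.0002
tcp [0.4619 0.1161 0.0677] x [ 1.     0.013 -0.002] y [ 0.007 -0.638 -0.77 ]
turn deg [-0.3  0.  -0.1]
shift in current axes mm [  0.6   2.2 -35.1]
shift in target axes mm [  0.6   2.4 -35.1]
[-0.31  0.69 -0.54  1.95  0.81  1.32 -1.34] F left/up/n [ 0.3 -3.1  2.8] pos [ -0.6 -37.6  37.4]
```

View pics/s18.png

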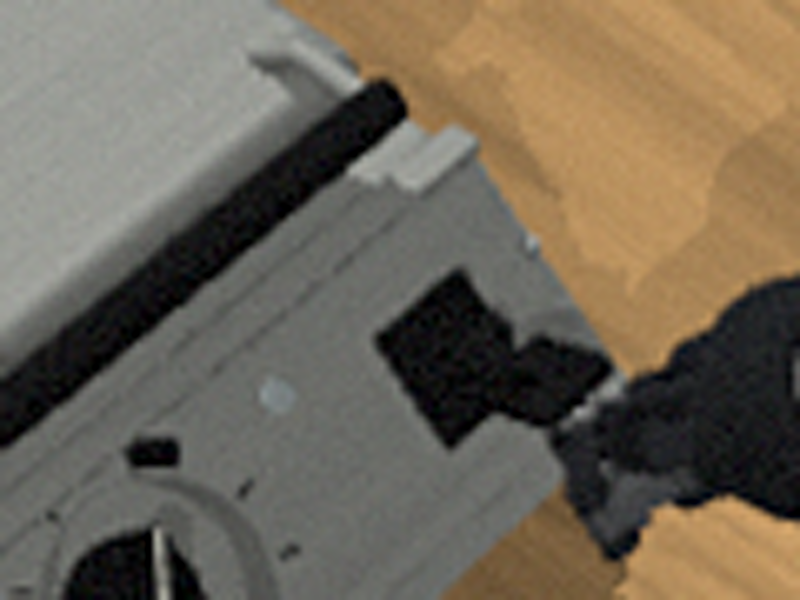

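Contact has begun (−3 N along the slope), fingers are on the paddle's lower side. Continue up the slope.

```bash
python3 -m jog '0 0 0 0 0 -5 0;0 0 0 0 0 -5 0;0 0 0 0 0 -5 0;0 0 0 0 0 -5 0;0 0 0 0 0 -5 0';python3 - <<'E'
from h import *
pad(-.0025,.035)
E
python3 -m jog '0 0 0 0 0 -3 0;0 0 0 0 0 -3 0;0 0 0 0 0 -2 0;0 0 0 0 0 -1 0;0 0 0 0 0 0 0'
python3 - <<'E'
from h import *
pad(-.0025,.035)
f=grab("side"); crop(f,230,190,350,280,"s19")
E
```

```text
clock: 26.52
tcp_pos: [0.4616, 0.095, 0.0832]
orientation: [-2.266, -0.011, 0.011]
contact_force: [0.1, 4.3, -0.6]
grip_width: -0.0002
tcp [0.4616 0.095  0.0832] x [ 1.     0.012 -0.004] y [ 0.005 -0.641 -0.768]
turn deg [-0.2  0.  -0.3]
shift in current axes mm [ 1.1  0.8 -9. ]
shift in target axes mm [ 1.1  0.8 -9. ]
[-0.28  0.65 -0.54  1.97  0.8   1.32 -1.31] F left/up/n [ 0.1 -3.7  2.3] pos [ -1.1 -11.5  35.8]
clock: 26.93
tcp_pos: [0.4616, 0.0875, 0.0888]
orientation: [-2.268, -0.01, 0.011]
contact_force: [-0.5, 1.3, -0.8]
grip_width: 0.0001
tcp [0.4616 0.0875 0.0888] x [ 1.     0.011 -0.004] y [ 0.004 -0.642 -0.767]
turn deg [-0.1  0.  -0.3]
shift in current axes mm [1.3 0.3 0.4]
shift in target axes mm [1.3 0.3 0.4]
[-0.27  0.64 -0.54  1.98  0.8   1.32 -1.29] F left/up/n [-0.5 -1.5  0.3] pos [-1.3 -2.1 35.3]
```

View pics/s19.png

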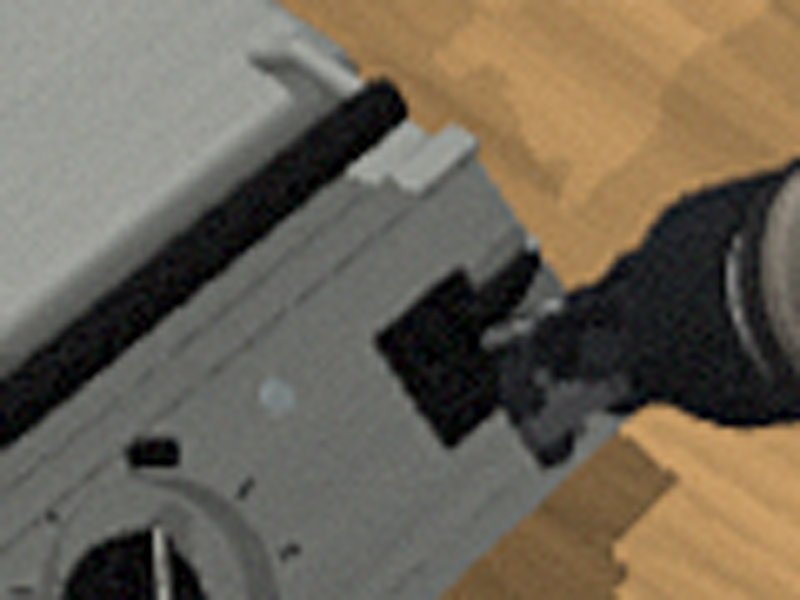

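```bash
python3 -m jog '0 0 0 0 0 -1 0;0 0 0 0 0 -1 0;0 0 0 0 0 -1 0;0 0 0 0 0 -1 0;0 0 0 0 0 0 0';python3 - <<'E'
from h import *
pad(-.0025,.035)
E
python3 -m jog '0 0 0 0 0 -1 0;0 0 0 0 0 -1 0;0 0 0 0 0 -1 0;0 0 0 0 0 0 0;0 0 0 0 0 0 0'
python3 - <<'E'
from h import *
pad(-.0025,.035)
E
```

```text
clock: 27.4
tcp_pos: [0.4617, 0.0859, 0.0911]
orientation: [-2.265, -0.012, 0.011]
contact_force: [0.2, 3.3, -3.5]
grip_width: -0.0004
tcp [0.4617 0.0859 0.0911] x [ 1.     0.012 -0.004] y [ 0.005 -0.64  -0.768]
turn deg [-0.2  0.1 -0.2]
shift in current axes mm [1.2 0.9 3.1]
shift in target axes mm [1.2 0.9 3.1]
[-0.26  0.63 -0.54  1.98  0.8   1.32 -1.29] F left/up/n [ 0.3 -4.8 -0.6] pos [-1.2  0.6 35.9]
clock: 27.82
tcp_pos: [0.4617, 0.0858, 0.0921]
orientation: [-2.261, -0.014, 0.012]
contact_force: [-0.8, 8.7, -7.8]
grip_width: 0.0002
tcp [0.4617 0.0858 0.0921] x [ 1.     0.014 -0.004] y [ 0.006 -0.636 -0.771]
turn deg [-0.5  0.2 -0.2]
shift in current axes mm [1.2 1.7 3.8]
shift in target axes mm [1.2 1.6 3.8]
[-0.26  0.63 -0.54  1.98  0.8   1.31 -1.28] F left/up/n [ -0.7 -11.6  -0.4] pos [-1.2  1.3 36.6]
```

```bash
python3 -m jog '0 0 0 0 0 6 0;0 0 0 0 0 15 0;0 0 0 0 -5 20 0;0 0 0 0 -25 15 0;0 0 0 0 -30 5 0'; python3 -m jog '0 0 0 0 -30 0 0;0 0 0 0 -30 0 0;0 0 0 0 -35 0 0;0 0 0 0 -35 0 0;0 0 0 0 -35 0 0'; python3 -m jog '0 0 0 0 -20 0 0;0 0 0 0 0 0 0;0 0 0 0 0 0 0;0 0 0 0 0 0 0;0 0 0 0 0 0 0'
python3 - <<'E'
from h import *
pad(-.0025,.035)
f=grab("side","s20f"); crop(f,190,140,350,310,"s20"); W=cloud(f)
t=proj(f,np.array([CP+.0268*UP+.0591*NW,CP+.0268*UP+.0591*NW+.018*LEFT,CP+.0268*UP+.0591*NW-.018*LEFT])); print(((t-[190,140])*3.53).round(0))
q=W[215:262,290:325].reshape(-1,3); col=f["color"][215:262,290:325].reshape(-1,3)
e=(q-CP)@np.c_[LEFT,UP,NW]*1000; e=e[(e[:,2]>25)&(col.max(1)<70)&(abs(e[:,0])<22)&(e[:,2]<75)]
c=np.polyfit(e[:,2],e[:,1],1); print(len(e),"lean",np.arctan(c[0]),np.percentile(e,[2,50,98],axis=0).round(1))
f=grab("scene","c20f"); crop(f,300,170,400,270,"c20")
E
```

```text
clock: 28.23
tcp_pos: [0.4595, 0.1676, 0.0982]
orientation: [-2.272, -0.008, 0.015]
contact_force: [0.4, 0.2, -0.0]
grip_width: -0.0001
clock: 28.65
tcp_pos: [0.4598, 0.2743, 0.2278]
orientation: [-2.27, -0.01, 0.011]
contact_force: [0.5, 1.1, -0.7]
grip_width: -0.0002
clock: 29.07
tcp_pos: [0.46, 0.285, 0.2409]
orientation: [-2.27, -0.009, 0.012]
contact_force: [-0.8, -0.5, -0.6]
grip_width: 0.0002
tcp [0.46   0.285  0.2409] x [ 1.     0.01  -0.005] y [ 0.003 -0.644 -0.765]
turn deg [ 0.1  0.  -0.4]
shift in current axes mm [  1.7 243.7 -52.9]
shift in target axes mm [ 1.000e-01  2.437e+02 -5.310e+01]
[-0.5   0.62 -0.61  1.58  0.62  1.73 -1.25] F left/up/n [-0.8  0.  -0.8] pos [-1.000e-01 -5.560e+01  2.787e+02]
[[400. 320.]
 [381. 337.]
 [419. 304.]]
117 lean 0.5351933884908723 [[-16.6   8.   30.5]
 [  4.4  20.8  53.2]
 [ 16.8  28.9  60.9]]
```

View pics/s20.png

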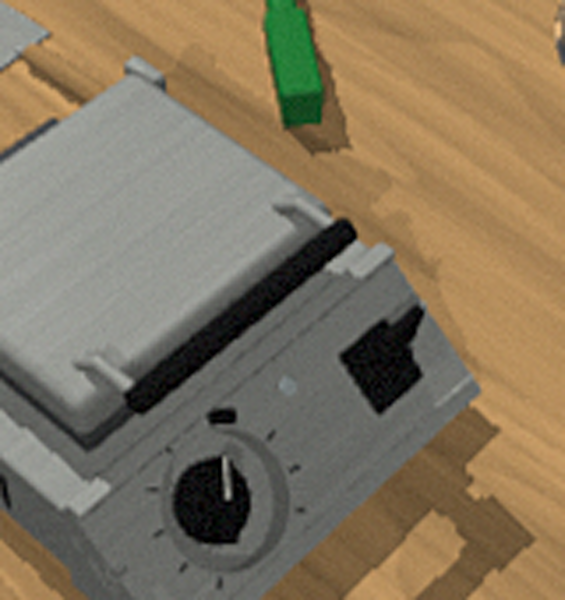

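View pics/c20f.png

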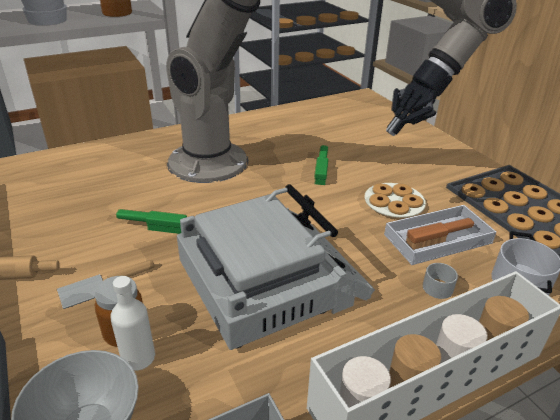

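View pics/s20f.png

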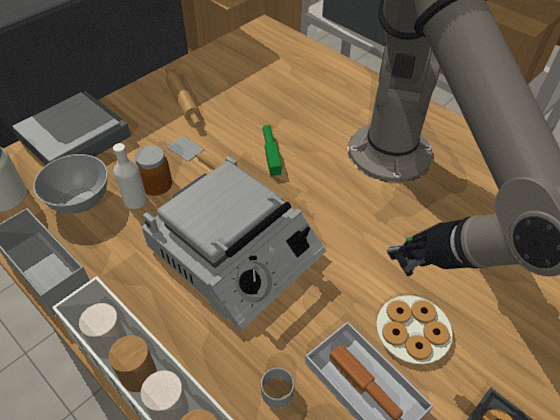

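```bash
python3 -c "
from bench import r
print(r.hand_in())"
```

```text
the job is handed in; nothing more can be done
None
```

The wafer iron is ready to heat and the job is handed in at 29 s of the 70 s allowed. I did the steps in the order you gave.

- **Brush:** It lies flat, bristles down, in the tray, and the tray had not moved. It slipped in the grip on the way and tipped about 24° with the handle end high. I noticed when its low end touched the tray floor at about 6 N, levelled it by tilting the tool, and pressed it down at about 11 N before opening the fingers.
- **Lid:** It was pushed down slowly by the handle bar until it met the stop, where the force peaked at about 41 N in total, at the fingertips. Afterwards the lid top measured within 0.1° of level in all three cameras. Two put its height within 1 mm of the closed value; the wrist camera read about 2 mm high.
- **Thermostat:** The pointer stands in the dark band. It measured 2.949 rad, against a band of 2.78 to 3.12.
- **Paddle switch:** It was pushed up-slope to its stop, at about 12 N. Its lean measured about 0.53 rad up-slope, and fully up is 0.5.

The last pictures show the robot clear of everything and the other things on the table where they stood. One of the green look-alike brushes was hidden behind the gripper in the side view, but the scene view shows it in place.

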